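# Make up the gauge block pair kit and the bore kit

### The arm

A 7-joint arm with a two-finger parallel gripper is mounted at the origin on a cart in front of the work surface, level with it; the furniture and walls round the work are solid. World frame = base frame: x ahead of the robot, y to its left, z up, the work surface at z = 0. Lengths are in mm, angles in rad, forces in N, time in s.
With the tool pointing down it reaches from about 400 to 875 mm from the base axis. Payload 4.4 kg.
Tool frame: the origin (TCP) lies between the finger pads; the fingertips stand ctrl.tcp_to_tips ahead of it and the grasp point (between the pads) lies 8 mm behind it (ctrl.tcp_to_tips is the distance from the TCP to the fingertips, in mm); z points along the fingers, y is the direction in which the jaws open and shut (so a half turn about z gives the same grasp; the last joint's range is limited). The gripper opens to 85 mm and grips with 20 to 120 N. Pads are 22 mm wide; open, the fingers measure 114 mm over their backs; the gripper's body (76 mm by 85 mm) begins 54 mm behind the grasp point. The pads swing forward as they close: fully open they stand 13 mm farther back than shut.
Start: joints at [1.103, 0.628, 0.038, 1.517, -0.027, 0.996, -0.02], TCP at [254.227, -598.236, 242.313] pointing down, gripper open.
Joint ranges: [-3.06, 3.06], [-0.37, 2.12], [-1.25, 1.32], [0.18, 2.47], [-1.1, 4.24], [0.23, 1.98], [-2.94, 2.94]. Speed limits (rad/s): [2.57, 2.57, 3.14, 3.14, 3.14, 3.14, 3.14].

### API

Orientations are given as [roll, pitch, yaw] about the fixed x, y, z axes, in that order (R = Rz(yaw) Ry(pitch) Rx(roll)).
In Python, from cell import ctrl gives the robot as it stands.
- The arm moves only by the tool send_rows, never from a script. Its argument "rows" is a list of rows, each an object of numbers: "x", "y", "z": the shift along the world's x, y, z in cm; "roll": the turn about the world's z in degrees; "claw": the closure, from 0 (fully open) to 1 (shut). A call has 1 to 5 rows; each row is the pose to reach, as a shift and turn from the pose commanded when the call began; what a row does not reach only later rows make up. A row lasts 1/12 s, in which the tool goes at most 41.7 mm and 7.16 degrees, less where a joint would pass 70% of its speed; a pose out of reach is approached as far as the arm can. A call with a gripper value outside its range is refused whole. The fingers move at their own pace and stop on an object; the grip force is fixed at half the most. Time passes only in rows, so rows that repeat a pose let the fingers close. It gives the time, the measured TCP pose, the force and the opening at its end, in the units of the state.
- ctrl.read_state(): the state, without advancing time (a new reading comes with each control period).
- ctrl.get_image(name): name is "side" or "top"; returns (picture, depth): 400x640x3 uint8, blue, green, red; 400x640 float32, mm along the optical axis (not along the pixel's ray), 0 where there is no reading.
- ctrl.get_calibration(name): a dict with "intrinsics" (3x3 intrinsics, pixels), "dist_coeffs" ([k1, k2, p1, p2, k3] as OpenCV has them; the pictures are not rectified), "T" (4x4, takes a point from camera to world coordinates). Camera axes: x right, y down, z forward; pixel columns grow to the right and rows downward; lengths in mm; the calibration is good to about 2 mm. A picture is of the moment at which its call begins. get_calibration takes no time and is no camera call.
- ctrl.finish_job(): hands the job in, once; it reports no verdict.
Trained networks look in the newest picture that a camera, given by its name, has taken for a name from the list of things; names that differ only in an ending like _2 or _b are one class to them, and where a whole thing is asked for, a point or a joint stands for the part that bears it (a point fixed in the world has none). Each returns a list of dicts, best first, with "confidence" (0 to 1); they miss things now and then, are a little off and sometimes report something else, mostly with a low value. They report only what shows in the picture. A call takes as long as a camera call. They do not tell look-alikes from the thing itself.
- ctrl.recognise(camera, query): "uv" ([column, row] in pixels, amid what is visible of it).
- ctrl.regions_of(camera, query): "region" (400x640 bool, what is visible of it) and "uv" ([column, row] in pixels, amid what is visible of it).
- ctrl.place_of(camera, query): "uv" ([column, row] in pixels: a listed point, or the origin of a listed thing).
The state is a dict: "clock": time; "qpos": joint angles; "qd": joint speeds; "tau": joint torques, N m; "eef_pos": TCP position; "tool_rot": TCP orientation; "force": force on the tool from outside, world axes, zero at the start; "torque": the same for the moment, N m; "width": finger opening in mm.
Only numpy, scipy, OpenCV 4.12 (cv2) and the standard library are available. Lean on these libraries where they do the work, as an engineer would, in place of code of your own. Each camera call takes 0.05 s, during which the arm holds its last target. There are 200 camera calls.

### The job

Make up two kits from the stock on the worktop. Block kit: lay the two gauge blocks flat on the pivoting rocker tray, one in each pan inside its rim, so that the tray ends up level. Bore kit: lay the ring gauge flat in the wide bay of the grey two-bay tray and stand the taller of the two screw-cap lens cases upright in its narrow bay; leave the shorter lens case standing where it is.

Things in the scene. Friction and masses are not known exactly. Their poses are not given: they have to be found in the camera images.
- block_a: Plain grey steel gauge block, 60 (its x) x 34 (its y) x 24 mm high, 0.37 kg, lying flat; grasp across the 34 mm width. Origin: centre of its underside. The two gauge blocks are alike and either may go in either pan.
- block_b: Plain grey steel gauge block, 60 (its x) x 34 (its y) x 24 mm high, 0.37 kg, lying flat; grasp across the 34 mm width. Origin: centre of its underside. The two gauge blocks are alike and either may go in either pan.
- ring: Steel ring gauge, a flat thick ring of outside diameter 62 mm and 16 mm high, lying flat, about 0.24 kg; grasp across the outside. Origin: centre of its underside.
- case_tall: The taller screw-cap lens case: cream round body 37 mm across with a ribbed black cap 39 mm across, 60 mm high in all (cap from 38 to 60 mm), standing upright, about 0.05 kg. Origin: centre of its underside.
- case_short: The shorter screw-cap lens case, of the same look and diameter but 50 mm high; not part of either kit, it stays where it stands. Origin: centre of its underside. (A plain all-black eye loupe 39 mm across and 41 mm high stands in the same row, also not needed.)
- pan_a (a point): Rectangular aluminium pan on one end of the rocker tray, inside 82 (its x, across the beam) x 50 mm (its y, along the beam), rim 6 mm high and 3 mm thick. Origin: centre of the pan's floor, 39 mm above the worktop and 80 mm from the pivot when level. It dips up to 8 mm under load, and its axes tilt with it.
- pan_b (a point): Rectangular aluminium pan on the other end of the rocker tray, inside 82 (its x, across the beam) x 50 mm (its y, along the beam), rim 6 mm high and 3 mm thick. Origin: centre of the pan's floor, 39 mm above the worktop and 80 mm from the pivot when level. It dips up to 8 mm under load, and its axes tilt with it.
- rocker (a joint): Tilt of the rocker tray about its central pivot, rad: 0 is level, stops at -0.1 and 0.1; positive lifts pan_a. A weak centring spring (1.2 N m/rad) holds it level when empty or evenly loaded; one block alone tips it to the stop. The stand is fixed to the worktop.
- bay_wide: Wide, square bay of the grey two-bay kit tray fixed to the worktop, inside 84 (its x) x 84 mm (its y); rim 4 mm high and 4 mm thick. Origin: centre of the bay's floor, 8 mm above the worktop. The other bay's centre is 80 mm away along its -y.
- bay_narrow: Narrow bay of the grey two-bay kit tray fixed to the worktop, inside 84 (its x) x 60 mm (its y); rim 4 mm high and 4 mm thick. Origin: centre of the bay's floor, 8 mm above the worktop. The other bay's centre is 80 mm away along its +y.
Not all that is in view belongs to the job. What is shaped like the block_a but pink is not meant.

How it is judged (in metres and radians):
At the end, for the whole second after the job is handed in: One gauge block flat in each pan (within 14 mm across, 12 mm along the beam), rocker level within 0.06 rad; ring flat in the wide bay (15 mm), tall case upright in the narrow bay (25 by 14 mm), each on the floor; short case within 25 mm of its start; all released, at rest (((x of block_a in the frame of pan_a between -0.014 and 0.014 m and y of block_a in the frame of pan_a between -0.012 and 0.012 m and z of block_a in the frame of pan_a between -0.004 and 0.003 m and angle between each of block_a, block_b's own z axis and vertical below 0.15 rad and x of block_b in the frame of pan_b between -0.014 and 0.014 m and y of block_b in the frame of pan_b between -0.012 and 0.012 m and z of block_b in the frame of pan_b between -0.004 and 0.003 m) or (x of block_a in the frame of pan_b between -0.014 and 0.014 m and y of block_a in the frame of pan_b between -0.012 and 0.012 m and z of block_a in the frame of pan_b between -0.004 and 0.003 m and angle between each of block_a, block_b's own z axis and vertical below 0.15 rad and x of block_b in the frame of pan_a between -0.014 and 0.014 m and y of block_b in the frame of pan_a between -0.012 and 0.012 m and z of block_b in the frame of pan_a between -0.004 and 0.003 m)) and x of ring in the frame of bay_wide between -0.015 and 0.015 m and y of ring in the frame of bay_wide between -0.015 and 0.015 m and z of ring in the frame of bay_wide between -0.004 and 0.003 m and angle between each of ring, case_tall, case_short's own z axis and vertical below 0.15 rad and x of case_tall in the frame of bay_narrow between -0.025 and 0.025 m and y of case_tall in the frame of bay_narrow between -0.014 and 0.014 m and z of case_tall in the frame of bay_narrow between -0.004 and 0.003 m and value of joint rocker between -0.06 and 0.06 rad and distance of case_short from where it was at the start of the episode below 0.025 m and linear speed of each of block_a, block_b, ring, case_tall, case_short below 0.02 m/s); the robot touches nothing.
It fails at once if the short lens case is moved by more than 25 mm or knocked over (distance of case_short from where it was at the start of the episode above 0.025 m or angle between case_short's own z axis and vertical above 0.5 rad).
It also fails if it takes over 99 s, if anything falls off the work surface, if the arm or the gripper's body presses on something with over 40 N, if the wrist force passes 120 N, or if a joint passes its speed limit or range.

## Working session

There is one attempt and no reset: what is moved stays moved. The work goes in short steps, Python scripts to look and compute and a tool call to move; the robot and the scene stay as the last step left them, time stands still between calls to the robot, and variables do not carry over. Pictures are saved under pics/ and viewed, on a budget of 14 in all, crops included, one or two more only if the job needs it, and the job is handed in when it is done.

Besides the shell and the picture viewer there is one more tool, called after ">>>" by a JSON object that holds its "name" and its "arguments". send_rows: Moves the arm, as the interface text tells. Its arguments: {"type":"object","properties":{"rows":{"type":"array"}},"required":["rows"]}

```bash
mkdir -p pics; cat > h.py <<'E'
import numpy as np,cv2
from cell import ctrl
def cal(n):
    c=ctrl.get_calibration(n); return np.array(c["intrinsics"]),np.array(c["dist_coeffs"]),np.array(c["T"])
def ray(n,uv):
    K,d,T=cal(n); p=cv2.undistortPoints(np.array(uv,float).reshape(-1,1,2),K,d).reshape(-1,2)
    r=np.c_[p,np.ones(len(p))]@T[:3,:3].T; return T[:3,3],r
def at_z(n,uv,z):
    o,r=ray(n,uv); return o+r*((z-o[2])/r[:,2])[:,None]
def cloud(n,D):
    v,u=np.nonzero(D>0); o,r=ray(n,np.c_[u,v]); P=np.full(D.shape+(3,),np.nan); P[v,u]=o+r*D[v,u][:,None]; return P
E
python3 - <<'E'
from h import *
s=ctrl.read_state(); print({k:np.round(v,3) for k,v in s.items()}, ctrl.tcp_to_tips)
for n in("top","side"):
    im,D=ctrl.get_image(n); cv2.imwrite(f"pics/{n}0.png",im); np.save(f"{n}0.npy",D); print(n,np.round(cal(n)[2],2).tolist())
    for q in("block_a","ring","case_tall","case_short","pan_a","pan_b","bay_wide","bay_narrow"):
        r=ctrl.place_of(n,q); print(n,q,[(np.round(x["uv"]).tolist(),round(x["confidence"],2)) for x in r], np.round(at_z(n,[x["uv"] for x in r],{"pan":39,"bay":8}.get(q[:3],0))[:,:2]).tolist() if r else"")
E
```

```text
{'clock': np.float64(0.0), 'qpos': array([ 1.103,  0.629,  0.038,  1.518, -0.027,  0.996, -0.02 ]), 'qd': array([ 0.001, -0.001,  0.   , -0.001,  0.   ,  0.001,  0.   ]), 'tau': array([-0.0000e+00, -5.6340e+01,  1.2260e+00, -1.9345e+01,  1.1000e-02,
        1.1000e-02,  0.0000e+00]), 'eef_pos': array([ 253.986, -597.655,  241.392]), 'tool_rot': array([-3.14 ,  0.   ,  0.402]), 'force': array([ 0.414, -0.659, -0.176]), 'torque': array([0.015, 0.01 , 0.016]), 'width': np.float64(85.273)} 11.0
top [[0.01, -1.0, 0.06, 496.4], [-1.0, -0.01, 0.03, -24.07], [-0.03, -0.06, -1.0, 1134.62], [0.0, 0.0, 0.0, 1.0]]
top block_a [([439.0, 157.0], 0.89), ([298.0, 244.0], 0.76), ([443.0, 244.0], 0.72)] [[673.0, -311.0], [444.0, 54.0], [447.0, -318.0]]
top ring [([208.0, 241.0], 0.56)] [[449.0, 290.0]]
top case_tall [([348.0, 241.0], 0.5)] [[453.0, -73.0]]
top case_short [([389.0, 244.0], 0.75)] [[447.0, -179.0]]
top pan_a [([317.0, 180.0], 0.73), ([255.0, 169.0], 0.72)] [[609.0, 5.0], [634.0, 164.0]]
top pan_b [([317.0, 180.0], 0.73), ([255.0, 169.0], 0.72)] [[609.0, 5.0], [634.0, 164.0]]
top bay_wide [([363.0, 178.0], 0.64)] [[616.0, -114.0]]
top bay_narrow [([396.0, 179.0], 0.94)] [[614.0, -196.0]]
side [[-0.82, -0.31, 0.48, -26.15], [-0.57, 0.46, -0.68, 823.27], [-0.01, -0.83, -0.56, 725.38], [0.0, 0.0, 0.0, 1.0]]
side block_a [([355.0, 158.0], 0.79), ([357.0, 242.0], 0.77), ([422.0, 175.0], 0.59)] [[669.0, -303.0], [442.0, 44.0], [454.0, -328.0]]
side ring [([289.0, 304.0], 0.86), ([310.0, 200.0], 0.19)] [[450.0, 292.0], [645.0, -40.0]]
side case_tall [] 
side case_short [([401.0, 197.0], 0.53), ([289.0, 303.0], 0.35)] [[449.0, -190.0], [453.0, 290.0]]
side pan_a [([260.0, 224.0], 0.69)] [[646.0, 157.0]]
side pan_b [([260.0, 224.0], 0.69)] [[646.0, 157.0]]
side bay_wide [([332.0, 189.0], 0.76)] [[620.0, -107.0]]
side bay_narrow [([351.0, 178.0], 0.74)] [[606.0, -184.0]]
```

```bash
python3 - <<'E'
import cv2
a=cv2.imread("pics/top0.png"); cv2.imwrite("pics/top0c.png",cv2.resize(a[120:290,170:490],None,fx=2.5,fy=2.5,interpolation=3))
a=cv2.imread("pics/side0.png"); cv2.imwrite("pics/side0c.png",cv2.resize(a[110:350,230:480],None,fx=2.5,fy=2.5,interpolation=3))
E
```

```text
(no output)
```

View pics/top0c.png

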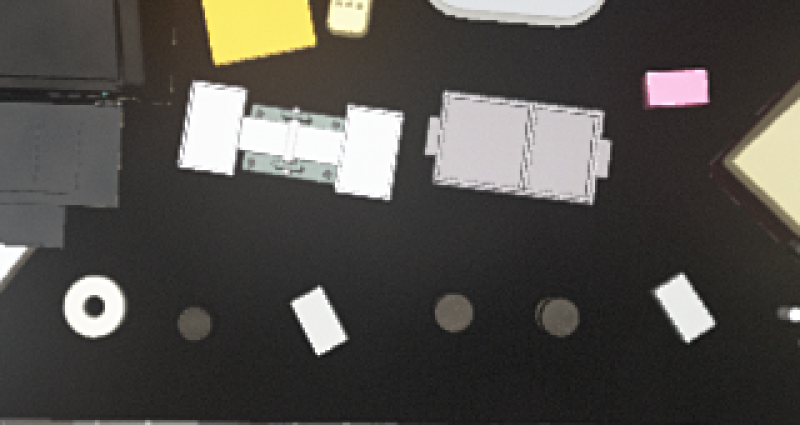

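View pics/side0c.png

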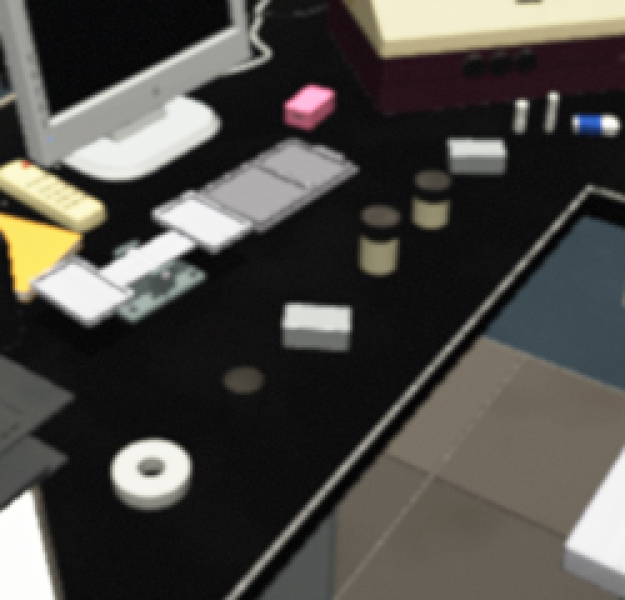

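Top view, full-image pixels: blocks at (298,248) and (443,243), ring at (208,242), pans at (255,171) and (317,180), tray bays at (363,178) and (397,180). Dark round tops are at (248,249), which has no cream body and is the loupe, and at (351,245) and (393,247), which are the cases. The pink block at (440,155) is a decoy. I'll separate the cases by depth.

```bash
python3 - <<'E'
from h import *
for n in("top","side"):
    D=np.load(n+"0.npy"); P=cloud(n,D); np.save(n+"P.npy",P)
    fl=(P[...,0]>400)&(P[...,0]<560)&(P[...,1]>-350)&(P[...,1]<250)&(np.abs(P[...,2])<12)
    print(n,"floor z",np.nanmedian(P[fl][:,2]), "n",fl.sum())
    for k,(x,y) in dict(ring=(449,290),loupe=(445,180),blkA=(444,50),c1=(451,-75),c2=(447,-185),blkB=(450,-322)).items():
        m=(np.hypot(P[...,0]-x,P[...,1]-y)<60)&(P[...,2]>8)&(P[...,2]<90)
        Q=P[m]; 
        if len(Q)<5: print(k,len(Q)); continue
        zt=np.percentile(Q[:,2],90); t=Q[Q[:,2]>zt-6]
        r=cv2.minAreaRect(t[:,:2].astype(np.float32)); print(k,len(t),"top",round(zt,1),"c",np.round(t.mean(0),1),"rect",np.round(r[0],1),np.round(r[1],1),round(r[2],1))
    for k,(x,y) in dict(panL=(634,164),panR=(609,5),tray=(615,-150)).items():
        m=(np.abs(P[...,0]-x)<70)&(np.abs(P[...,1]-y)<(110 if k=="tray" else 60))&((P[...,2]>5) if k=="tray" else (P[...,2]>30))&(P[...,2]<60)
        Q=P[m]; r=cv2.minAreaRect(Q[:,:2].astype(np.float32)) if len(Q)>4 else 0; print(k,len(Q),np.round(np.percentile(Q[:,2],[10,50,90]),1),r)
E
```

```text
top floor z -0.20030930721748064 n 12992
ring 380 top 18.0 c [447.1 288.7  15.6] rect [446.6 287.6] [59.3 60.7] 0.5
loupe 133 top 41.3 c [432.3 179.2  39.2] rect [431.9 179.4] [30.4 32.5] 47.7
blkA 303 top 26.1 c [435.9  55.2  23.9] rect [435.6  55.3] [59.  34.2] 27.6
c1 186 top 62.2 c [446.8 -79.5  60.1] rect [447.2 -79.4] [36.7 34.3] 0.3
c2 186 top 52.6 c [ 442.3 -184.2   50.1] rect [ 442.5 -184. ] [37.5 36.5] 72.1
blkB 312 top 26.4 c [ 452.1 -313.2   24.1] rect [ 451.8 -313.3] [60.2 34.9] 32.4
panL 1004 [35.4 38.6 44.6] ((631.2523803710938, 168.46856689453125), (138.43458557128906, 96.85057830810547), 67.488037109375)
panR 949 [35.  38.6 43.9] ((608.2257690429688, 22.20798110961914), (89.67711639404297, 88.08492279052734), 81.12770080566406)
tray 2290 [ 5.8  8.2 12.1] ((615.6484375, -149.91397094726562), (127.5621337890625, 220.5504150390625), 3.0688905715942383)
side floor z 0.9359628777111766 n 7769
ring 511 top 18.5 c [449.3 288.8  16.7] rect [450.8 287.1] [60.9 61.6] 37.8
loupe 150 top 41.0 c [433.2 179.5  39.3] rect [433.9 178.3] [32.2 36.1] 35.6
blkA 269 top 25.9 c [436.9  55.2  24.3] rect [437.4  54.5] [59.9 40.2] 25.4
c1 129 top 61.3 c [447.5 -78.2  60.3] rect [449.7 -80.8] [37.4 40.6] 51.8
c2 112 top 51.6 c [ 443.7 -182.7   50.2] rect [ 444.2 -184.7] [37.4 39. ] 47.5
blkB 154 top 26.2 c [ 454.2 -312.8   24.7] rect [ 455.4 -315.6] [59.8 42.3] 32.2
panL 790 [37.  40.3 45.9] ((634.4574584960938, 158.35763549804688), (104.61769104003906, 100.69310760498047), 22.158903121948242)
panR 641 [36.5 40.  45.4] ((610.2509155273438, 21.581676483154297), (94.76691436767578, 90.43240356445312), 80.35372161865234)
tray 1143 [ 7.   9.5 13.1] ((610.2501220703125, -154.51168823242188), (181.26954650878906, 109.2265625), 82.0933837890625)
```

```bash
python3 - <<'E'
from h import *
P=np.load("topP.npy"); im=cv2.imread("pics/top0.png").astype(int); g=im.mean(2)
def rect(m,z,n):
    c,_=cv2.findContours(m.astype(np.uint8),cv2.RETR_EXTERNAL,cv2.CHAIN_APPROX_NONE); c=max(c,key=cv2.contourArea)
    w=at_z("top",c.reshape(-1,2).astype(float),z)[:,:2].astype(np.float32); r=cv2.minAreaRect(w); print(n,np.round(r[0],1),np.round(r[1],1),round(r[2],2)); return r
H=np.zeros(g.shape,bool)
k=np.ones((13,13),np.uint8)
b=(g>190); b[:140]=0;b[230:]=0
op=cv2.morphologyEx(b.astype(np.uint8),cv2.MORPH_OPEN,k)
for n,(u0,u1) in dict(panL=(235,275),panR=(295,335)).items():
    m=H.copy(); m[:,u0:u1]=op[:,u0:u1]>0; rect(m,45,n)
m=H.copy(); t=(g>70); m[145:215,335:420]=t[145:215,335:420]; m=cv2.morphologyEx(m.astype(np.uint8),cv2.MORPH_OPEN,np.ones((21,21),np.uint8)); rect(m,12,"tray")
for u in((363,178),(396,179)): print(at_z("top",[u],8))
rr=[ctrl.place_of("top",q) for q in("pan_a","bay_wide","bay_narrow")]
for r in rr: print(np.round([x["uv"] for x in r],1).tolist())
a=cv2.imread("pics/side0.png")[170:240,340:430]; a2=cv2.imread("pics/top0.png")[140:215,230:420]
cv2.imwrite("pics/c1.png",cv2.copyMakeBorder(cv2.resize(a,None,fx=5,fy=5),0,0,0,0,0)); 
o=cv2.resize(a2,None,fx=4,fy=4); cv2.imwrite("pics/c2.png",np.vstack([o,cv2.copyMakeBorder(cv2.resize(a,None,fx=3.5,fy=3.5),0,0,0,o.shape[1]-315,cv2.BORDER_CONSTANT)]))
E
```

```text
panL [627.6 162. ] [78.7 50.9] 0.29
panR [605.5   6.7] [83.1 57.7] 0.34
tray [ 615.2 -147.7] [175.2  99.5] 83.18
[[ 616.17354942 -112.47780489    8.        ]]
[[ 613.99794753 -197.34451193    8.        ]]
[[317.4, 179.5], [254.6, 169.2]]
[[363.4, 178.2]]
[[395.6, 179.1]]
```

View pics/c2.png

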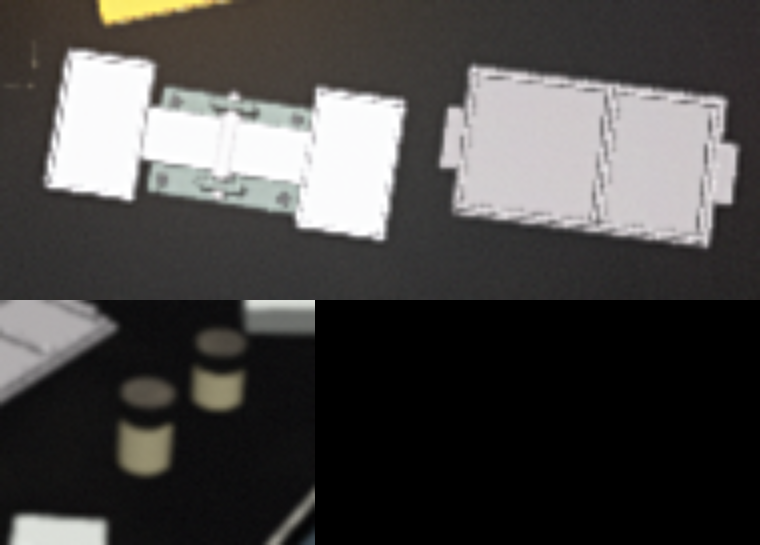

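The crop confirms it: the nearer case, side (381,205) / top (351,245), is the taller with its top at 60 mm, and the farther one at top (393,247) is the short case at 50 mm. The pan and tray corners are clear, so I'll use them.

```bash
python3 - <<'E'
from h import *
def w(p,z): return at_z("top",(np.array(p,float)+.5)/4-.5+[230,140],z)[:,:2]
def rep(n,p,z):
    q=w(p,z); c=q.mean(0); ex=(q[0]+q[1]-q[2]-q[3])/2; ey=(q[0]+q[3]-q[1]-q[2])/2
    print(n,np.round(c,1),"Lx",np.round(np.linalg.norm(ex),1),"Ly",np.round(np.linalg.norm(ey),1),"ang x",np.round(np.degrees(np.arctan2(ex[1],ex[0])),1),"ang y-90",np.round(np.degrees(np.arctan2(-ey[0],ey[1])),1)); return c
a=rep("panL",[(68,49),(156,62),(134,200),(45,187)],45);b=rep("panR",[(316,87),(405,100),(385,240),(297,227)],45)
d=a-b; print("sep",np.hypot(*d),np.degrees(np.arctan2(-d[0],d[1])),"mid",(a+b)/2)
rep("tray",[(472,66),(726,98),(710,246),(454,213)],12)
rep("wide",[(472,66),(608,84),(598,230),(454,213)],12)
P=np.load("topP.npy")
for n,c in(("L",a),("R",b)):
    m=np.hypot(P[...,0]-c[0],P[...,1]-c[1])<18; print(n,np.nanmedian(P[m][:,2]))
E
```

```text
panL [629.5 162.5] Lx 88.5 Ly 56.9 ang x -8.3 ang y-90 -8.1
panR [605.5   4.6] Lx 88.9 Ly 56.1 ang x -7.5 ang y-90 -8.1
sep 159.74421018660018 -8.630736797924857 mid [617.50827025  83.55711138]
tray [ 614.6 -148.6] Lx 96.0 Ly 164.6 ang x -6.6 ang y-90 -7.0
wide [ 619.3 -111.8] Lx 95.2 Ly 90.6 ang x -5.4 ang y-90 -6.9
L 38.328767874204004
R 38.86899477578413
```

```bash
python3 - <<'E'
from h import *
P=np.load("topP.npy"); m=(P[...,2]>65)&(P[...,0]<900)
Q=P[m]; 
for x in range(-100,900,100):
  print(x,[int(np.nan_to_num(np.percentile(s,98))) if len(s:=Q[(Q[:,0]>=x)&(Q[:,0]<x+100)&(Q[:,1]>=y)&(Q[:,1]<y+100)][:,2])>3 else 0 for y in range(-700,600,100)])
E
```

```text
-100 [0, 0, 0, 0, 0, 0, 0, 0, 0, 0, 0, 0, 0]
0 [0, 0, 0, 0, 0, 0, 0, 0, 0, 0, 0, 0, 0]
100 [0, 0, 0, 0, 0, 0, 0, 0, 0, 0, 0, 0, 0]
200 [249, 353, 0, 0, 0, 0, 0, 0, 0, 0, 0, 0, 0]
300 [230, 135, 0, 0, 0, 0, 0, 0, 0, 0, 0, 0, 0]
400 [252, 357, 137, 0, 0, 0, 0, 0, 0, 0, 0, 0, 0]
500 [187, 387, 372, 139, 0, 0, 0, 0, 0, 0, 0, 0, 0]
600 [166, 454, 450, 368, 0, 0, 0, 0, 0, 141, 140, 138, 137]
700 [0, 436, 466, 271, 200, 142, 98, 93, 0, 183, 180, 179, 178]
800 [0, 0, 0, 353, 352, 352, 352, 352, 0, 197, 193, 193, 193]
```

>>> {"name": "send_rows", "arguments": {"rows": [{"x": 10,"y": 14.3,"z": -3,"roll": 9.4},{"x": 19.9,"y": 28.5,"z": -6,"roll": 9.4},{"x": 19.9,"y": 28.5,"z": -6,"roll": 9.4},{"x": 19.9,"y": 28.5,"z": -6,"roll": 9.4},{"x": 19.9,"y": 28.5,"z": -6,"roll": 9.4}]}}

```text
$.rows[0]: bad value
```

```bash
python3 - <<'E'
from h import *
for n in("top","side"):
  P=np.load(n+"P.npy").reshape(-1,3)
  for lo,hi in((65,100),(100,150),(150,250),(250,500)):
    Q=P[(P[:,2]>lo)&(P[:,2]<hi)&(P[:,0]>300)&(P[:,0]<800)&(P[:,1]<-250)]
    d=np.hypot(Q[:,0]-452,Q[:,1]+313); i=np.argsort(d)[[10]] if len(d)>20 else []; print(n,lo,len(Q),d[i],Q[i].round().tolist())
E
```

```text
top 65 760 [106.26536498] [[516.0, -398.0, 75.0]]
top 100 7390 [114.70535008] [[534.0, -393.0, 109.0]]
top 150 11769 [175.8101696] [[576.0, -438.0, 152.0]]
top 250 8505 [197.87531425] [[595.0, -450.0, 362.0]]
side 65 1961 [109.1995056] [[513.0, -404.0, 80.0]]
side 100 4901 [116.53788932] [[538.0, -392.0, 100.0]]
side 150 8029 [180.88674092] [[583.0, -438.0, 153.0]]
side 250 7347 [197.92294997] [[596.0, -449.0, 366.0]]
```

>>> {"name": "send_rows", "arguments": {"rows": [{"x": 2,"y": 8,"z": 0,"roll": 9.4,"claw": 0},{"x": 5,"y": 18,"z": 0,"roll": 9.4,"claw": 0},{"x": 5,"y": 18,"z": 0,"roll": 9.4,"claw": 0},{"x": 5,"y": 18,"z": 0,"roll": 9.4,"claw": 0},{"x": 5,"y": 18,"z": 0,"roll": 9.4,"claw": 0}]}}

```text
clock: 1.47
eef_pos: [305.8, -412.7, 242.4]
tool_rot: [-3.139, -0.002, 0.57]
force: [-0.6, 0.4, -0.6]
width: 85.3
```

>>> {"name": "send_rows", "arguments": {"rows": [{"x": 14.9,"y": 10.5,"z": -12.2,"roll": 0,"claw": 0},{"x": 14.9,"y": 10.5,"z": -12.2,"roll": 0,"claw": 0},{"x": 14.9,"y": 10.5,"z": -12.2,"roll": 0,"claw": 0},{"x": 14.9,"y": 10.5,"z": -12.2,"roll": 0,"claw": 0},{"x": 14.9,"y": 10.5,"z": -12.2,"roll": 0,"claw": 0}]}}

```text
clock: 1.88
eef_pos: [447.1, -317.6, 125.7]
tool_rot: [3.141, -0.0, 0.566]
force: [-0.1, -1.6, -0.1]
width: 85.6
```

>>> {"name": "send_rows", "arguments": {"rows": [{"x": 0,"y": 0,"z": 0,"roll": 0,"claw": 0},{"x": 0,"y": 0,"z": 0,"roll": 0,"claw": 0},{"x": 0,"y": 0,"z": 0,"roll": 0,"claw": 0}]}}

```text
clock: 2.13
eef_pos: [445.4, -318.9, 126.4]
tool_rot: [-3.142, 0.001, 0.566]
force: [0.0, 0.0, -0.2]
width: 85.6
```

>>> {"name": "send_rows", "arguments": {"rows": [{"x": 0.7,"y": 0.5,"z": -3,"roll": 0,"claw": 0},{"x": 0.7,"y": 0.5,"z": -6.5,"roll": 0,"claw": 0},{"x": 0.7,"y": 0.5,"z": -9,"roll": 0,"claw": 0},{"x": 0.7,"y": 0.5,"z": -10.7,"roll": 0,"claw": 0},{"x": 0.7,"y": 0.5,"z": -10.7,"roll": 0,"claw": 0}]}}

```text
clock: 2.55
eef_pos: [449.9, -314.2, 17.3]
tool_rot: [-3.138, 0.003, 0.563]
force: [-0.8, 0.8, -1.3]
width: 85.2
```

>>> {"name": "send_rows", "arguments": {"rows": [{"x": 0,"y": 0,"z": 0,"roll": 0,"claw": 0},{"x": 0,"y": 0,"z": 0,"roll": 0,"claw": 0}]}}

```text
clock: 2.72
eef_pos: [453.0, -315.1, 21.0]
tool_rot: [3.139, -0.001, 0.564]
force: [-0.0, 0.5, -0.3]
width: 85.8
```

```bash
python3 - <<'E'
from h import *
im,D=ctrl.get_image("side"); a=im[140:215,380:470]; cv2.imwrite("pics/g1.png",cv2.resize(a,None,fx=6,fy=6,interpolation=3)); print(ctrl.read_state()["eef_pos"],ctrl.read_state()["tool_rot"])
E
```

```text
[ 453.32618254 -314.98792453   21.25040301] [ 3.13857616e+00 -1.04865961e-03  5.64462976e-01]
```

View pics/g1.png

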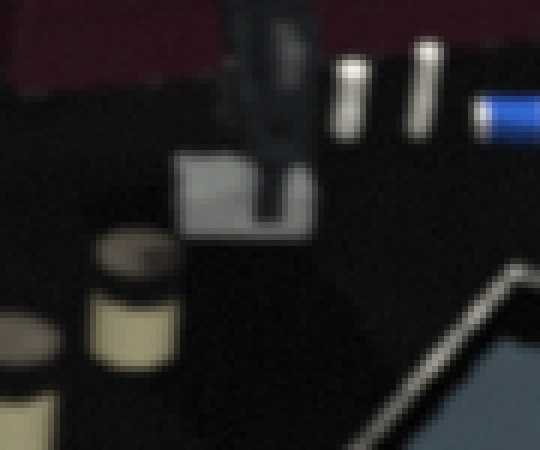

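```bash
cat >> h.py <<'E'
def proj(n,X):
    K,d,T=cal(n); M=np.linalg.inv(T); return cv2.projectPoints(np.array(X,float).reshape(-1,1,3),cv2.Rodrigues(M[:3,:3])[0],M[:3,3],K,d)[0].reshape(-1,2)
E
python3 - <<'E'
from h import *
a=np.radians(32.4); j=np.array([-np.sin(a),np.cos(a),0]); u=np.array([np.cos(a),np.sin(a),0]); c=np.array([453,-314.,0])
X=[c+j*45+[0,0,12],c+j*17+u*30+[0,0,0],c+j*17-u*30,c+j*17+u*30+[0,0,24],c+[0,0,90]]
print((proj("side",X)-[380,140])*6+3)
E
```

```text
[[257.52368701 250.55314208]
 [184.52806921 240.46150166]
 [312.00911922 242.2337719 ]
 [188.8640167  196.89435868]
 [263.02627115  55.89213653]]
```

>>> {"name": "send_rows", "arguments": {"rows": [{"x": 0.25,"y": 0.2,"z": -0.2,"roll": 0,"claw": 0},{"x": 0.25,"y": 0.2,"z": -0.2,"roll": 0,"claw": 0.3},{"x": 0.25,"y": 0.2,"z": -0.2,"roll": 0,"claw": 1},{"x": 0.25,"y": 0.2,"z": -0.2,"roll": 0,"claw": 1},{"x": 0.25,"y": 0.2,"z": -0.2,"roll": 0,"claw": 1}]}}

```text
clock: 3.18
eef_pos: [455.4, -311.5, 17.7]
tool_rot: [3.141, -0.0, 0.566]
force: [-0.1, -0.2, 0.5]
width: 38.3
```

>>> {"name": "send_rows", "arguments": {"rows": [{"x": 0,"y": 0,"z": 0,"roll": 0,"claw": 1},{"x": 0,"y": 0,"z": 0,"roll": 0,"claw": 1},{"x": 0,"y": 0,"z": 0,"roll": 0,"claw": 1},{"x": 0,"y": 0,"z": 0,"roll": 0,"claw": 1},{"x": 0,"y": 0,"z": 0,"roll": 0,"claw": 1}]}}

```text
clock: 3.6
eef_pos: [455.8, -312.0, 18.1]
tool_rot: [3.14, -0.001, 0.566]
force: [-0.3, -0.8, 4.8]
width: 32.5
```

>>> {"name": "send_rows", "arguments": {"rows": [{"x": 0,"y": 0,"z": 2,"roll": 0,"claw": 1},{"x": 0,"y": 0,"z": 5,"roll": 0,"claw": 1},{"x": 0,"y": 0,"z": 9,"roll": 0,"claw": 1},{"x": 0,"y": 0,"z": 10,"roll": 0,"claw": 1},{"x": 0,"y": 0,"z": 10,"roll": 0,"claw": 1}]}}

```text
clock: 4.02
eef_pos: [456.9, -312.6, 120.0]
tool_rot: [3.136, -0.002, 0.566]
force: [0.2, 0.2, -3.6]
width: 32.7
```

>>> {"name": "send_rows", "arguments": {"rows": [{"x": 0,"y": 0,"z": 0,"roll": 0,"claw": 1},{"x": 0,"y": 0,"z": 0,"roll": 0,"claw": 1}]}}

```text
clock: 4.18
eef_pos: [453.9, -310.6, 115.7]
tool_rot: [-3.138, 0.002, 0.566]
force: [0.1, -0.0, -3.4]
width: 32.8
```

>>> {"name": "send_rows", "arguments": {"rows": [{"x": 1,"y": 3,"z": 0,"roll": -7,"claw": 1},{"x": 2.4,"y": 6.5,"z": 0,"roll": -14,"claw": 1},{"x": 4,"y": 10,"z": 0,"roll": -20,"claw": 1},{"x": 5.6,"y": 13.5,"z": 0,"roll": -20,"claw": 1},{"x": 7.2,"y": 17,"z": 0,"roll": -20,"claw": 1}]}}

```text
clock: 4.6
eef_pos: [526.2, -139.5, 115.1]
tool_rot: [-3.14, 0.004, 0.216]
force: [1.0, -0.8, -3.4]
width: 33.0
```

>>> {"name": "send_rows", "arguments": {"rows": [{"x": 2,"y": 4,"z": 0,"roll": -7,"claw": 1},{"x": 4,"y": 8,"z": 0,"roll": -14,"claw": 1},{"x": 6,"y": 11,"z": 0,"roll": -20.6,"claw": 1},{"x": 7.5,"y": 13.5,"z": 0,"roll": -20.6,"claw": 1},{"x": 8,"y": 14.6,"z": 0,"roll": -20.6,"claw": 1}]}}

```text
clock: 5.02
eef_pos: [608.5, 11.8, 114.7]
tool_rot: [-3.139, 0.002, -0.135]
force: [0.4, 1.7, -4.2]
width: 32.7
```

>>> {"name": "send_rows", "arguments": {"rows": [{"x": 0,"y": 0,"z": 0,"roll": 0,"claw": 1},{"x": 0,"y": 0,"z": 0,"roll": 0,"claw": 1},{"x": 0,"y": 0,"z": 0,"roll": 0,"claw": 1},{"x": 0,"y": 0,"z": 0,"roll": 0,"claw": 1}]}}

```text
clock: 5.35
eef_pos: [606.0, 2.0, 116.6]
tool_rot: [3.14, 0.002, -0.146]
force: [0.5, -0.4, -3.1]
width: 32.6
```

```bash
python3 - <<'E'
from h import *
for i in range(3): 
  im,D=ctrl.get_image("side"); s=ctrl.read_state(); print(s["eef_pos"].round(1),np.degrees(s["tool_rot"][2]))
a=im[160:290,220:350]; cv2.imwrite("pics/p1.png",cv2.resize(a,None,fx=4.5,fy=4.5,interpolation=3))
np.save("s1.npy",D); np.save("t1.npy",ctrl.get_image("top")[1])
for n in("side","top"):
  P=cloud(n,np.load(n[0]+"1.npy")); Q=P[(np.hypot(P[...,0]-607,P[...,1]-4)<60)&(P[...,2]>85)&(P[...,2]<135)]
  print(n,len(Q),np.nanpercentile(Q,[2,50,98],axis=0).round(0).tolist())
E
```

```text
[606.3   2.3 117. ] -8.349199533730372
[606.6   2.6 117.2] -8.337639388540714
[606.8   2.9 117.4] -8.309030854601136
side 384 [[573.0, -18.0, 101.0], [594.0, 13.0, 122.0], [634.0, 31.0, 134.0]]
top 0 [nan, nan, nan]
  return np.nanmean(a, axis, out=out, keepdims=keepdims)
```

View pics/p1.png

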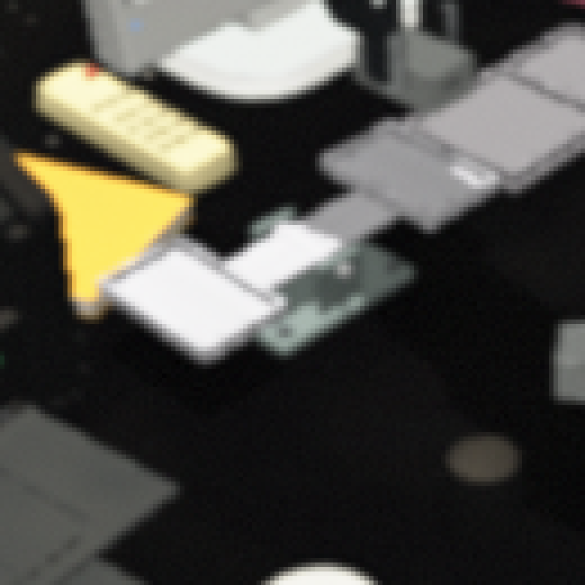

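The block is held level above pan R (crop ~(430,65), shadow on the pan). Lowering.

>>> {"name": "send_rows", "arguments": {"rows": [{"x": 0,"y": 0,"z": -2.5,"roll": 0,"claw": 1},{"x": 0,"y": 0,"z": -4.5,"roll": 0,"claw": 1},{"x": 0,"y": 0,"z": -5.3,"roll": 0,"claw": 1},{"x": 0,"y": 0,"z": -5.3,"roll": 0,"claw": 1},{"x": 0,"y": 0,"z": -5.3,"roll": 0,"claw": 1}]}}

```text
clock: 5.97
eef_pos: [607.3, 4.1, 64.6]
tool_rot: [3.141, 0.0, -0.143]
force: [1.3, 0.0, -3.4]
width: 32.4
```

>>> {"name": "send_rows", "arguments": {"rows": [{"x": 0,"y": 0,"z": -0.3,"roll": 0,"claw": 1},{"x": 0,"y": 0,"z": -0.6,"roll": 0,"claw": 1},{"x": 0,"y": 0,"z": -0.9,"roll": 0,"claw": 1},{"x": 0,"y": 0,"z": -1.2,"roll": 0,"claw": 1},{"x": 0,"y": 0,"z": -1.2,"roll": 0,"claw": 1}]}}

```text
clock: 6.38
eef_pos: [607.6, 4.3, 52.3]
tool_rot: [3.141, -0.001, -0.143]
force: [0.4, -0.4, -2.4]
width: 32.5
```

>>> {"name": "send_rows", "arguments": {"rows": [{"x": 0,"y": 0,"z": 0,"roll": 0,"claw": 1},{"x": 0,"y": 0,"z": 0,"roll": 0,"claw": 1},{"x": 0,"y": 0,"z": 0,"roll": 0,"claw": 1}]}}

```text
clock: 6.63
eef_pos: [607.5, 4.4, 52.7]
tool_rot: [3.142, -0.001, -0.143]
force: [0.7, -0.4, -1.3]
width: 32.4
```

```bash
python3 - <<'E'
from h import *
im,D=ctrl.get_image("side"); s=ctrl.read_state(); print(s["eef_pos"].round(1),s["force"])
a=im[160:290,220:350]; cv2.imwrite("pics/p2.png",cv2.resize(a,None,fx=4.5,fy=4.5,interpolation=3))
E
```

```text
[607.5   4.4  52.6] [ 1.09105331 -0.90514135 -2.43541677]
```

View pics/p2.png

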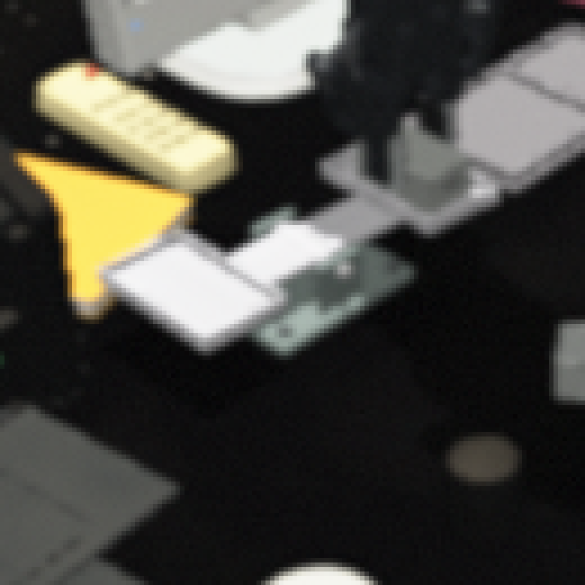

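>>> {"name": "send_rows", "arguments": {"rows": [{"x": 0,"y": 0,"z": 0,"roll": 0,"claw": 0.45},{"x": 0,"y": 0,"z": 0,"roll": 0,"claw": 0.4},{"x": 0,"y": 0,"z": 0,"roll": 0,"claw": 0.4},{"x": 0,"y": 0,"z": 0,"roll": 0,"claw": 0.4},{"x": 0,"y": 0,"z": 0,"roll": 0,"claw": 0.4}]}}

```text
clock: 7.1
eef_pos: [607.3, 4.6, 52.6]
tool_rot: [-3.141, -0.0, -0.143]
force: [0.6, -0.3, -0.2]
width: 51.3
```

>>> {"name": "send_rows", "arguments": {"rows": [{"x": 0,"y": 0,"z": 1,"roll": 0,"claw": 0.4},{"x": 0,"y": 0,"z": 3,"roll": 0,"claw": 0.3},{"x": 0,"y": 0,"z": 6,"roll": 0,"claw": 0},{"x": 0,"y": 0,"z": 9,"roll": 0,"claw": 0},{"x": 0,"y": 0,"z": 10,"roll": 0,"claw": 0}]}}

```text
clock: 7.52
eef_pos: [609.7, 4.1, 157.3]
tool_rot: [-3.141, -0.007, -0.143]
force: [1.3, -0.5, 1.1]
width: 85.1
```

>>> {"name": "send_rows", "arguments": {"rows": [{"x": -4,"y": 0.6,"z": 0,"roll": 7,"claw": 0},{"x": -8,"y": 1.6,"z": 0,"roll": 14,"claw": 0},{"x": -12,"y": 3,"z": 0,"roll": 21,"claw": 0},{"x": -15,"y": 4,"z": 0,"roll": 28,"claw": 0},{"x": -17.1,"y": 5.1,"z": 0,"roll": 35.6,"claw": 0}]}}

```text
clock: 7.93
eef_pos: [432.1, 55.6, 152.9]
tool_rot: [-3.14, 0.003, 0.477]
force: [0.4, -0.3, 0.1]
width: 85.1
```

>>> {"name": "send_rows", "arguments": {"rows": [{"x": 0,"y": 0,"z": -3,"roll": 0.2,"claw": 0},{"x": 0,"y": 0,"z": -3,"roll": 0.2,"claw": 0},{"x": 0,"y": 0,"z": -3,"roll": 0.2,"claw": 0},{"x": 0,"y": 0,"z": -3,"roll": 0.2,"claw": 0}]}}

```text
clock: 8.27
eef_pos: [437.3, 55.0, 123.0]
tool_rot: [3.141, -0.001, 0.473]
force: [1.1, 0.8, 0.4]
width: 85.4
```

```bash
python3 - <<'E'
from h import *
im,D=ctrl.get_image("side"); s=ctrl.read_state(); print(s["eef_pos"].round(1),np.degrees(s["tool_rot"][2]))
a=im[160:290,220:370]; cv2.imwrite("pics/p3.png",cv2.resize(a,None,fx=4.5,fy=4.5,interpolation=3))
E
```

```text
[437.6  55.1 123.2] 27.096125319878105
```

View pics/p3.png

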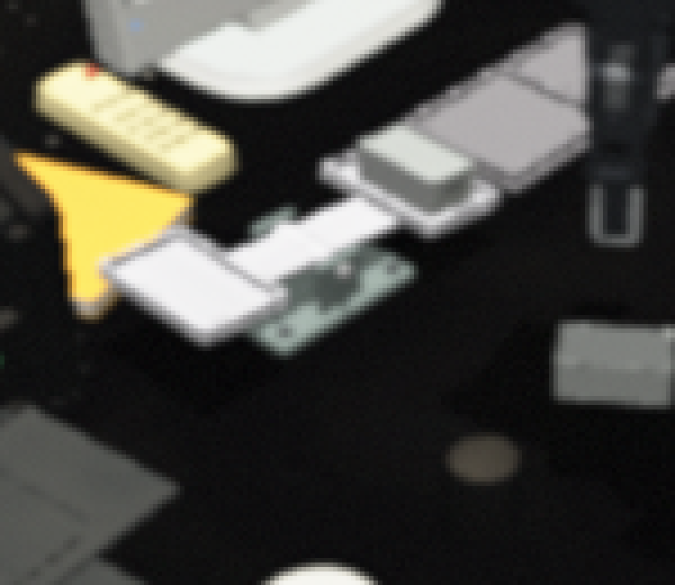

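Block B sits inside pan R at crop (415,170), with pan L raised. Next is block A.

>>> {"name": "send_rows", "arguments": {"rows": [{"x": -0.1,"y": 0,"z": -3,"roll": 0.4,"claw": 0},{"x": -0.1,"y": 0,"z": -6.5,"roll": 0.4,"claw": 0},{"x": -0.1,"y": 0,"z": -9.5,"roll": 0.4,"claw": 0},{"x": -0.1,"y": 0,"z": -10.4,"roll": 0.4,"claw": 0},{"x": -0.1,"y": 0,"z": -10.4,"roll": 0.4,"claw": 0}]}}

```text
clock: 8.73
eef_pos: [432.8, 58.3, 28.9]
tool_rot: [-3.128, 0.006, 0.479]
force: [-0.4, 0.9, -0.2]
width: 85.6
```

>>> {"name": "send_rows", "arguments": {"rows": [{"x": 0,"y": 0,"z": 0,"roll": 0,"claw": 0},{"x": 0,"y": 0,"z": 0,"roll": 0,"claw": 0},{"x": 0,"y": 0,"z": 0,"roll": 0,"claw": 0.4},{"x": 0,"y": 0,"z": 0,"roll": 0,"claw": 1},{"x": 0,"y": 0,"z": 0,"roll": 0,"claw": 1}]}}

```text
clock: 9.15
eef_pos: [432.0, 58.4, 29.8]
tool_rot: [-3.128, 0.006, 0.48]
force: [-1.5, 0.0, -0.4]
width: 51.5
```

>>> {"name": "send_rows", "arguments": {"rows": [{"x": 0,"y": 0,"z": 0,"roll": 0,"claw": 1},{"x": 0,"y": 0,"z": 0,"roll": 0,"claw": 1},{"x": 0,"y": 0,"z": 0,"roll": 0,"claw": 1},{"x": 0,"y": 0,"z": 0,"roll": 0,"claw": 1},{"x": 0,"y": 0,"z": 0,"roll": 0,"claw": 1}]}}

```text
clock: 9.57
eef_pos: [432.8, 57.3, 30.2]
tool_rot: [-3.13, 0.005, 0.479]
force: [0.6, -2.7, 11.7]
width: 31.7
```

>>> {"name": "send_rows", "arguments": {"rows": [{"x": 0,"y": 0,"z": 2,"roll": 0,"claw": 1},{"x": 0,"y": 0,"z": 5,"roll": 0,"claw": 1},{"x": 0,"y": 0,"z": 9,"roll": 0,"claw": 1},{"x": 0,"y": 0,"z": 10,"roll": 0,"claw": 1},{"x": 0,"y": 0,"z": 10,"roll": 0,"claw": 1}]}}

```text
clock: 9.98
eef_pos: [432.7, 58.7, 131.3]
tool_rot: [-3.129, 0.003, 0.481]
force: [-0.2, 0.8, -3.4]
width: 31.7
```

>>> {"name": "send_rows", "arguments": {"rows": [{"x": 0,"y": 0,"z": 0,"roll": 0,"claw": 1},{"x": 0,"y": 0,"z": 0,"roll": 0,"claw": 1},{"x": 0,"y": 0,"z": 0,"roll": 0,"claw": 1}]}}

```text
clock: 10.23
eef_pos: [430.3, 58.4, 127.8]
tool_rot: [-3.127, 0.01, 0.48]
force: [0.5, -0.2, -3.1]
width: 31.2
```

```bash
python3 - <<'E'
from h import *
im,D=ctrl.get_image("side"); s=ctrl.read_state(); print(s["eef_pos"].round(1),s["qpos"].round(3))
a=im[140:270,310:410]; cv2.imwrite("pics/p4.png",cv2.resize(a,None,fx=4.5,fy=4.5,interpolation=3))
P=cloud("side",D); Q=P[(np.hypot(P[...,0]-434,P[...,1]-57)<55)&(P[...,2]>60)&(P[...,2]<160)]; 
for z in range(60,160,6):
  q=Q[(Q[:,2]>=z)&(Q[:,2]<z+6)]; print(z,len(q),np.round([q[:,0].min(),q[:,0].max(),q[:,1].min(),q[:,1].max()]) if len(q) else "")
E
```

```text
[430.4  58.2 127.9] [-0.565  0.602  0.549  2.204 -0.662  0.519 -0.589]
60 0 
66 0 
72 0 
78 0 
84 0 
90 0 
96 36 [399. 453.  30.  86.]
102 63 [400. 454.  59.  88.]
108 65 [399. 451.  35.  90.]
114 57 [399. 459.  37.  87.]
120 160 [399. 467.  34.  88.]
126 26 [410. 429.  37.  83.]
132 26 [410. 430.  37.  87.]
138 26 [409. 429.  35.  85.]
144 25 [409. 430.  35.  84.]
150 14 [409. 428.  37.  85.]
156 1 [409. 409.  81.  81.]
```

View pics/p4.png

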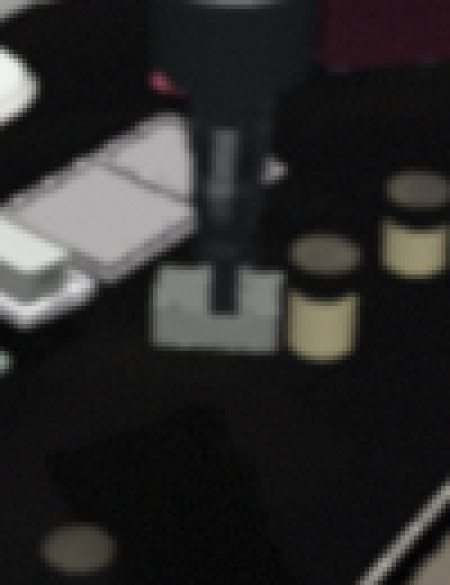

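```bash
python3 - <<'E'
from h import *
for n in("top","side"):
  P=np.load(n+"P.npy").reshape(-1,3)
  for lo,hi in((15,35),(50,90),(90,130),(130,250)):
    Q=P[(P[:,2]>lo)&(P[:,2]<hi)&(P[:,0]>540)&(P[:,0]<760)&(P[:,1]>194)&(P[:,1]<330)]
    print(n,lo,len(Q),[(x,int(np.percentile(q[:,1],2))) for x in range(540,760,20) if len(q:=Q[(Q[:,0]>=x)&(Q[:,0]<x+20)])>4])
E
```

```text
top 15 1172 [(540, 265), (560, 265), (580, 265), (600, 264), (620, 263), (640, 226), (660, 214), (680, 213), (700, 212), (720, 212), (740, 211)]
top 50 351 [(640, 215), (660, 214), (680, 213), (700, 212), (720, 212), (740, 210)]
top 90 518 [(640, 216), (660, 214), (680, 213), (700, 212), (720, 211), (740, 211)]
top 130 1985 [(660, 215), (680, 215), (700, 213), (720, 212), (740, 212)]
side 15 1479 [(540, 267), (560, 265), (580, 264), (600, 264), (620, 261), (640, 263), (660, 216), (720, 242), (740, 241)]
side 50 860 [(660, 217), (680, 243), (700, 243), (720, 242)]
side 90 553 [(660, 216), (680, 222)]
side 130 1872 [(660, 227), (680, 216), (700, 215), (720, 214), (740, 214)]
```

>>> {"name": "send_rows", "arguments": {"rows": [{"x": 2,"y": 1.5,"z": 0.5,"roll": -7,"claw": 1},{"x": 5,"y": 3.5,"z": 1,"roll": -14,"claw": 1},{"x": 8,"y": 5.5,"z": 1,"roll": -21,"claw": 1},{"x": 11,"y": 7.5,"z": 1,"roll": -28,"claw": 1},{"x": 13,"y": 9.5,"z": 1,"roll": -35,"claw": 1}]}}

```text
clock: 10.7
eef_pos: [563.9, 154.2, 138.0]
tool_rot: [-3.129, 0.007, -0.136]
force: [0.6, -0.8, -2.6]
width: 31.4
```

>>> {"name": "send_rows", "arguments": {"rows": [{"x": 2.5,"y": 0.5,"z": 0,"roll": -0.8,"claw": 1},{"x": 5,"y": 0.8,"z": 0,"roll": -0.8,"claw": 1},{"x": 6.5,"y": 0.8,"z": 0,"roll": -0.8,"claw": 1},{"x": 6.5,"y": 0.8,"z": 0,"roll": -0.8,"claw": 1},{"x": 6.5,"y": 0.8,"z": 0,"roll": -0.8,"claw": 1}]}}

```text
clock: 11.12
eef_pos: [625.9, 160.5, 137.0]
tool_rot: [-3.13, 0.011, -0.145]
force: [-1.1, -0.2, -2.8]
width: 31.3
```

>>> {"name": "send_rows", "arguments": {"rows": [{"x": 0,"y": 0,"z": 0,"roll": 0,"claw": 1},{"x": 0,"y": 0,"z": 0,"roll": 0,"claw": 1},{"x": 0,"y": 0,"z": 0,"roll": 0,"claw": 1},{"x": 0,"y": 0,"z": 0,"roll": 0,"claw": 1}]}}

```text
clock: 11.45
eef_pos: [625.9, 161.4, 139.1]
tool_rot: [-3.128, 0.008, -0.145]
force: [1.0, -0.1, -4.4]
width: 31.6
```

```bash
python3 - <<'E'
from h import *
im,D=ctrl.get_image("side"); s=ctrl.read_state(); print(s["eef_pos"].round(1),s["tool_rot"],s["force"])
P=cloud("side",D); Q=P[(np.hypot(P[...,0]-628,P[...,1]-162)<55)&(P[...,2]>75)&(P[...,2]<160)]; 
for z in range(84,160,6):
  q=Q[(Q[:,2]>=z)&(Q[:,2]<z+6)]; print(z,len(q),np.round([q[:,0].min(),q[:,0].max(),q[:,1].min(),q[:,1].max()]) if len(q) else "")
E
```

```text
[626.1 161.5 139.2] [-3.12755203  0.00798951 -0.14467203] [ 0.47307692  0.23607761 -3.79141969]
84 0 
90 0 
96 0 
102 0 
108 46 [598. 664. 148. 181.]
114 60 [596. 659. 150. 180.]
120 61 [597. 661. 149. 182.]
126 57 [595. 663. 141. 184.]
132 158 [596. 662. 139. 189.]
138 47 [608. 637. 133. 191.]
144 40 [609. 636. 132. 192.]
150 53 [608. 639. 131. 191.]
156 36 [611. 637. 132. 192.]
```

>>> {"name": "send_rows", "arguments": {"rows": [{"x": 0,"y": 0,"z": -2.5,"roll": 0,"claw": 1},{"x": 0,"y": 0,"z": -4.5,"roll": 0,"claw": 1},{"x": 0,"y": 0,"z": -5.3,"roll": 0,"claw": 1},{"x": 0,"y": 0,"z": -5.5,"roll": 0,"claw": 1},{"x": 0,"y": 0,"z": -5.7,"roll": 0,"claw": 1}]}}

```text
clock: 11.92
eef_pos: [626.7, 161.2, 82.3]
tool_rot: [-3.128, 0.007, -0.145]
force: [0.7, -0.3, -3.7]
width: 31.2
```

>>> {"name": "send_rows", "arguments": {"rows": [{"x": 0,"y": 0,"z": -0.3,"roll": 0,"claw": 1},{"x": 0,"y": 0,"z": -0.6,"roll": 0,"claw": 1},{"x": 0,"y": 0,"z": -0.9,"roll": 0,"claw": 1},{"x": 0,"y": 0,"z": -1.2,"roll": 0,"claw": 1},{"x": 0,"y": 0,"z": -1.2,"roll": 0,"claw": 1}]}}

```text
clock: 12.33
eef_pos: [627.1, 161.9, 70.3]
tool_rot: [-3.127, 0.006, -0.144]
force: [0.4, 1.4, -0.9]
width: 31.8
```

>>> {"name": "send_rows", "arguments": {"rows": [{"x": 0,"y": 0,"z": 0,"roll": 0,"claw": 1},{"x": 0,"y": 0,"z": 0,"roll": 0,"claw": 1},{"x": 0,"y": 0,"z": 0,"roll": 0,"claw": 1}]}}

```text
clock: 12.58
eef_pos: [626.9, 161.5, 70.5]
tool_rot: [-3.128, 0.007, -0.145]
force: [1.6, 1.7, 0.2]
width: 31.5
```

```bash
python3 - <<'E'
from h import *
im,D=ctrl.get_image("side"); s=ctrl.read_state(); print(s["eef_pos"].round(1),s["force"])
a=im[160:290,220:350]; cv2.imwrite("pics/p5.png",cv2.resize(a,None,fx=4.5,fy=4.5,interpolation=3))
E
```

```text
[626.8 161.5  70.4] [ 0.69489026  2.61297166 -0.44608327]
```

View pics/p5.png

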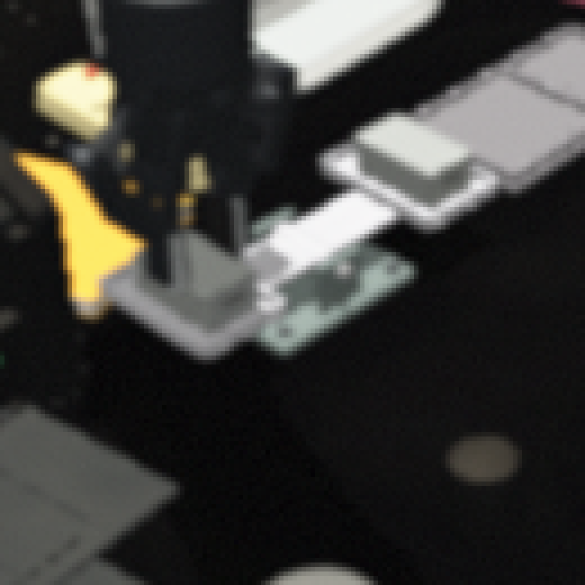

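Block A sits in pan L at crop (200,280) and the tray is near level. Releasing with a limited opening, because the black device is close, then on to the ring.

>>> {"name": "send_rows", "arguments": {"rows": [{"x": 0,"y": 0,"z": 0,"roll": 0,"claw": 0.45},{"x": 0,"y": 0,"z": 0,"roll": 0,"claw": 0.4},{"x": 0,"y": 0,"z": 0,"roll": 0,"claw": 0.4},{"x": 0,"y": 0,"z": 0,"roll": 0,"claw": 0.4},{"x": 0,"y": 0,"z": 0,"roll": 0,"claw": 0.4}]}}

```text
clock: 13.05
eef_pos: [626.3, 161.0, 70.0]
tool_rot: [-3.128, 0.008, -0.145]
force: [0.2, 1.5, 0.2]
width: 51.5
```

>>> {"name": "send_rows", "arguments": {"rows": [{"x": 0,"y": 0,"z": 1,"roll": 0,"claw": 0.4},{"x": 0,"y": 0,"z": 4,"roll": 0,"claw": 0.4},{"x": 0,"y": 0,"z": 8,"roll": 0,"claw": 0.4},{"x": 0,"y": 0,"z": 11,"roll": 0,"claw": 0.4},{"x": -3,"y": 0,"z": 13,"roll": 0,"claw": 0.4}]}}

```text
clock: 13.47
eef_pos: [602.4, 160.0, 204.7]
tool_rot: [-3.128, -0.004, -0.145]
force: [1.4, 0.4, 0.5]
width: 51.3
```

>>> {"name": "send_rows", "arguments": {"rows": [{"x": -4,"y": 0,"z": 0,"roll": 0,"claw": 0},{"x": -8,"y": 1,"z": 0,"roll": 0,"claw": 0},{"x": -11,"y": 3,"z": -1,"roll": 0,"claw": 0},{"x": -13,"y": 6,"z": -3,"roll": 0,"claw": 0},{"x": -14,"y": 9.5,"z": -5,"roll": 0,"claw": 0}]}}

```text
clock: 13.88
eef_pos: [454.1, 256.1, 151.3]
tool_rot: [-3.126, 0.008, -0.148]
force: [0.5, 1.5, -0.7]
width: 85.5
```

>>> {"name": "send_rows", "arguments": {"rows": [{"x": -0.8,"y": 3.2,"z": -2,"roll": 0,"claw": 0},{"x": -0.8,"y": 3.2,"z": -2,"roll": 0,"claw": 0},{"x": -0.8,"y": 3.2,"z": -2,"roll": 0,"claw": 0},{"x": -0.8,"y": 3.2,"z": -2,"roll": 0,"claw": 0},{"x": -0.8,"y": 3.2,"z": -2,"roll": 0,"claw": 0}]}}

```text
clock: 14.3
eef_pos: [449.6, 287.0, 131.1]
tool_rot: [-3.128, 0.006, -0.147]
force: [0.4, 0.6, 0.3]
width: 85.6
```

>>> {"name": "send_rows", "arguments": {"rows": [{"x": 0,"y": 0,"z": 0,"roll": 0,"claw": 0},{"x": 0,"y": 0,"z": 0,"roll": 0,"claw": 0},{"x": 0,"y": 0,"z": 0,"roll": 0,"claw": 0}]}}

```text
clock: 14.55
eef_pos: [449.0, 287.7, 130.6]
tool_rot: [-3.127, 0.007, -0.146]
force: [0.7, 0.6, -0.2]
width: 85.7
```

```bash
python3 - <<'E'
from h import *
im,D=ctrl.get_image("side"); s=ctrl.read_state(); print(s["eef_pos"].round(1),s["tool_rot"],s["qpos"].round(2))
a=im[160:330,220:350]; cv2.imwrite("pics/p6.png",cv2.resize(a,None,fx=3.5,fy=3.5,interpolation=3))
E
```

```text
[448.9 287.8 130.5] [-3.12752441  0.00729376 -0.14585031] [-1.11  0.77  0.8   1.97 -0.83  0.77 -1.52]
```

View pics/p6.png

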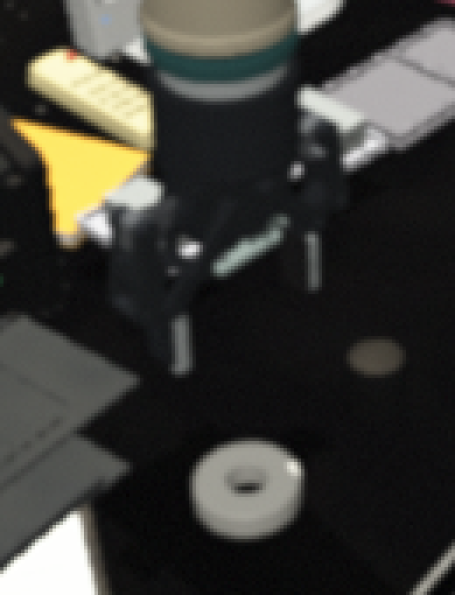

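>>> {"name": "send_rows", "arguments": {"rows": [{"x": -0.05,"y": 0.05,"z": -4,"roll": 0,"claw": 0},{"x": -0.05,"y": 0.05,"z": -8,"roll": 0,"claw": 0},{"x": -0.05,"y": 0.05,"z": -11,"roll": 0,"claw": 0},{"x": -0.05,"y": 0.05,"z": -11.8,"roll": 0,"claw": 0},{"x": -0.05,"y": 0.05,"z": -11.8,"roll": 0,"claw": 0}]}}

```text
clock: 15.02
eef_pos: [447.0, 287.8, 10.5]
tool_rot: [-3.13, 0.011, -0.146]
force: [0.1, 0.5, -0.2]
width: 85.3
```

>>> {"name": "send_rows", "arguments": {"rows": [{"x": 0,"y": 0,"z": 0,"roll": 0,"claw": 0},{"x": 0,"y": 0,"z": 0,"roll": 0,"claw": 0},{"x": 0,"y": 0,"z": 0,"roll": 0,"claw": 0}]}}

```text
clock: 15.27
eef_pos: [449.2, 289.4, 13.9]
tool_rot: [-3.126, 0.005, -0.145]
force: [-0.4, -0.2, -0.2]
width: 85.4
```

>>> {"name": "send_rows", "arguments": {"rows": [{"x": -0.05,"y": 0,"z": -0.3,"roll": 0,"claw": 0},{"x": -0.05,"y": 0,"z": -0.3,"roll": 0,"claw": 0},{"x": -0.05,"y": 0,"z": -0.3,"roll": 0,"claw": 0.2},{"x": -0.05,"y": 0,"z": -0.3,"roll": 0,"claw": 0.5},{"x": -0.05,"y": 0,"z": -0.3,"roll": 0,"claw": 1}]}}

```text
clock: 15.68
eef_pos: [447.5, 288.9, 10.1]
tool_rot: [-3.127, 0.008, -0.145]
force: [-1.5, -0.3, 8.9]
width: 58.6
```

>>> {"name": "send_rows", "arguments": {"rows": [{"x": 0,"y": 0,"z": 0,"roll": 0,"claw": 1},{"x": 0,"y": 0,"z": 0,"roll": 0,"claw": 1},{"x": 0,"y": 0,"z": 0,"roll": 0,"claw": 1},{"x": 0,"y": 0,"z": 0,"roll": 0,"claw": 1},{"x": 0,"y": 0,"z": 0,"roll": 0,"claw": 1}]}}

```text
clock: 16.1
eef_pos: [447.5, 288.9, 10.0]
tool_rot: [-3.127, 0.008, -0.145]
force: [-2.3, 0.3, 9.3]
width: 58.8
```

>>> {"name": "send_rows", "arguments": {"rows": [{"x": 0,"y": 0,"z": 1,"roll": 0,"claw": 1},{"x": 0,"y": 0,"z": 3,"roll": 0,"claw": 1},{"x": 0,"y": 0,"z": 6,"roll": 0,"claw": 1},{"x": 0,"y": 0,"z": 9,"roll": 0,"claw": 1},{"x": 0,"y": 0,"z": 12,"roll": 0,"claw": 1}]}}

```text
clock: 16.52
eef_pos: [446.8, 288.3, 130.4]
tool_rot: [-3.129, 0.009, -0.145]
force: [0.2, 0.5, -2.2]
width: 58.3
```

>>> {"name": "send_rows", "arguments": {"rows": [{"x": 0,"y": 0,"z": 0,"roll": 0,"claw": 1},{"x": 0,"y": 0,"z": 0,"roll": 0,"claw": 1},{"x": 0,"y": 0,"z": 0,"roll": 0,"claw": 1}]}}

```text
clock: 16.77
eef_pos: [446.5, 288.9, 128.5]
tool_rot: [-3.128, 0.009, -0.144]
force: [0.2, 0.4, -2.4]
width: 58.8
```

>>> {"name": "send_rows", "arguments": {"rows": [{"x": 1,"y": -3,"z": 0.5,"roll": 1,"claw": 1},{"x": 2,"y": -7,"z": 1,"roll": 1,"claw": 1},{"x": 3,"y": -11,"z": 1,"roll": 1,"claw": 1},{"x": 4,"y": -15,"z": 1,"roll": 1,"claw": 1},{"x": 5,"y": -19,"z": 1,"roll": 1,"claw": 1}]}}

```text
clock: 17.18
eef_pos: [496.4, 97.2, 137.6]
tool_rot: [-3.129, 0.011, -0.127]
force: [0.5, 0.7, -1.6]
width: 58.6
```

>>> {"name": "send_rows", "arguments": {"rows": [{"x": 1.5,"y": -3.7,"z": 0,"roll": 0,"claw": 1},{"x": 3,"y": -7.5,"z": 0,"roll": 0,"claw": 1},{"x": 4.5,"y": -11.2,"z": 0,"roll": 0,"claw": 1},{"x": 6,"y": -15,"z": 0,"roll": 0,"claw": 1},{"x": 7.5,"y": -18,"z": 0,"roll": 0,"claw": 1}]}}

```text
clock: 17.6
eef_pos: [571.5, -84.7, 137.4]
tool_rot: [-3.129, 0.011, -0.13]
force: [0.9, -0.5, -2.2]
width: 58.6
```

>>> {"name": "send_rows", "arguments": {"rows": [{"x": 2,"y": -2,"z": 0,"roll": 0,"claw": 1},{"x": 4,"y": -3.35,"z": 0,"roll": 0,"claw": 1},{"x": 4.6,"y": -3.35,"z": 0,"roll": 0,"claw": 1},{"x": 4.6,"y": -3.35,"z": 0,"roll": 0,"claw": 1},{"x": 4.6,"y": -3.35,"z": 0,"roll": 0,"claw": 1}]}}

```text
clock: 18.02
eef_pos: [616.9, -113.6, 137.1]
tool_rot: [-3.127, 0.012, -0.127]
force: [-0.4, 1.0, -1.6]
width: 58.4
```

>>> {"name": "send_rows", "arguments": {"rows": [{"x": 0,"y": 0,"z": 0,"roll": 0,"claw": 1},{"x": 0,"y": 0,"z": 0,"roll": 0,"claw": 1},{"x": 0,"y": 0,"z": 0,"roll": 0,"claw": 1}]}}

```text
clock: 18.27
eef_pos: [617.8, -113.6, 138.9]
tool_rot: [-3.127, 0.009, -0.126]
force: [0.1, 0.2, -3.0]
width: 58.3
```

```bash
python3 - <<'E'
from h import *
im,D=ctrl.get_image("side"); s=ctrl.read_state(); print(s["eef_pos"].round(1),s["tool_rot"],s["qpos"].round(2))
P=cloud("side",D); Q=P[(np.hypot(P[...,0]-618,P[...,1]+115)<60)&(P[...,2]>60)&(P[...,2]<200)]
for z in range(116,160,5):
  q=Q[(Q[:,2]>=z)&(Q[:,2]<z+5)]; print(z,len(q),np.round([q[:,0].min(),q[:,0].max(),q[:,1].min(),q[:,1].max()]) if len(q) else "")
a=im[100:330,230:430]; cv2.imwrite("pics/p7.png",cv2.resize(a,None,fx=2.6,fy=2.6,interpolation=3))
E
```

```text
[ 618.  -113.8  139.1] [-3.12745798  0.00819641 -0.12650958] [-0.26  0.84  0.73  1.68 -0.7   0.91 -0.94]
116 0 
121 0 
126 7 [ 590.  613. -121.  -87.]
131 34 [ 588.  632. -132.  -81.]
136 48 [ 587.  632. -147.  -75.]
141 130 [ 588.  644. -159.  -71.]
146 65 [ 592.  635. -160.  -72.]
151 27 [ 602.  626. -158.  -70.]
156 32 [ 599.  625. -159.  -71.]
```

View pics/p7.png

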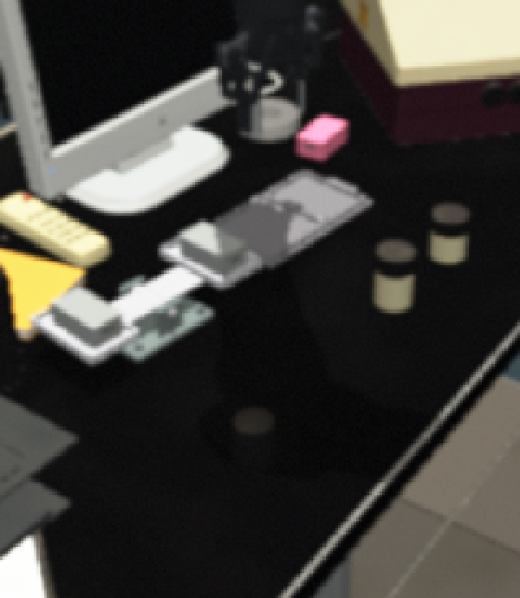

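Both blocks are in their pans, the tray is level, and the ring is held flat above the wide bay. Lowering.

>>> {"name": "send_rows", "arguments": {"rows": [{"x": 0,"y": -0.05,"z": -4,"roll": 0,"claw": 1},{"x": 0,"y": -0.05,"z": -8,"roll": 0,"claw": 1},{"x": 0,"y": -0.05,"z": -10,"roll": 0,"claw": 1},{"x": 0,"y": -0.05,"z": -10.7,"roll": 0,"claw": 1},{"x": 0,"y": -0.05,"z": -11,"roll": 0,"claw": 1}]}}

```text
clock: 18.73
eef_pos: [617.6, -114.8, 27.9]
tool_rot: [-3.128, 0.01, -0.127]
force: [0.7, 0.1, -1.2]
width: 58.4
```

>>> {"name": "send_rows", "arguments": {"rows": [{"x": 0,"y": 0,"z": 0,"roll": 0,"claw": 1},{"x": 0,"y": 0,"z": -0.3,"roll": 0,"claw": 1},{"x": 0,"y": 0,"z": -0.6,"roll": 0,"claw": 1},{"x": 0,"y": 0,"z": -0.9,"roll": 0,"claw": 1},{"x": 0,"y": 0,"z": -0.9,"roll": 0,"claw": 1}]}}

```text
clock: 19.15
eef_pos: [618.6, -114.9, 20.3]
tool_rot: [-3.128, 0.007, -0.127]
force: [0.0, 0.2, -2.6]
width: 58.9
```

>>> {"name": "send_rows", "arguments": {"rows": [{"x": 0,"y": 0,"z": 0,"roll": 0,"claw": 1},{"x": 0,"y": 0,"z": 0,"roll": 0,"claw": 1},{"x": 0,"y": 0,"z": 0,"roll": 0,"claw": 1}]}}

```text
clock: 19.4
eef_pos: [618.6, -115.2, 20.3]
tool_rot: [-3.128, 0.007, -0.127]
force: [0.5, -0.4, -2.2]
width: 58.4
```

>>> {"name": "send_rows", "arguments": {"rows": [{"x": 0,"y": 0,"z": -0.1,"roll": 0,"claw": 1},{"x": 0,"y": 0,"z": -0.2,"roll": 0,"claw": 1},{"x": 0,"y": 0,"z": -0.2,"roll": 0,"claw": 1},{"x": 0,"y": 0,"z": -0.2,"roll": 0,"claw": 1}]}}

```text
clock: 19.73
eef_pos: [618.6, -115.2, 18.2]
tool_rot: [-3.128, 0.007, -0.127]
force: [0.1, -0.6, 0.5]
width: 58.3
```

>>> {"name": "send_rows", "arguments": {"rows": [{"x": 0,"y": 0,"z": 0,"roll": 0,"claw": 0.25},{"x": 0,"y": 0,"z": 0,"roll": 0,"claw": 0.15},{"x": 0,"y": 0,"z": 0,"roll": 0,"claw": 0.15},{"x": 0,"y": 0,"z": 0,"roll": 0,"claw": 0.15}]}}

```text
clock: 20.07
eef_pos: [618.6, -115.3, 18.2]
tool_rot: [-3.128, 0.007, -0.127]
force: [0.1, -0.5, -0.1]
width: 72.9
```

>>> {"name": "send_rows", "arguments": {"rows": [{"x": 0,"y": 0,"z": 1,"roll": 0,"claw": 0.15},{"x": 0,"y": 0,"z": 3,"roll": 0,"claw": 0},{"x": 0,"y": 0,"z": 7,"roll": 0,"claw": 0},{"x": -2,"y": 0,"z": 11,"roll": 0,"claw": 0},{"x": -4,"y": 0.5,"z": 12,"roll": 0,"claw": 0}]}}

```text
clock: 20.48
eef_pos: [581.5, -113.1, 143.6]
tool_rot: [-3.131, -0.002, -0.128]
force: [0.5, -0.8, 0.7]
width: 85.4
```

>>> {"name": "send_rows", "arguments": {"rows": [{"x": -4,"y": 1,"z": 0,"roll": 0,"claw": 0},{"x": -8,"y": 2,"z": 0,"roll": 0,"claw": 0},{"x": -12,"y": 3,"z": 0,"roll": 0,"claw": 0},{"x": -13.1,"y": 3.05,"z": 0,"roll": 0,"claw": 0},{"x": -13.1,"y": 3.05,"z": 0,"roll": 0,"claw": 0}]}}

```text
clock: 20.9
eef_pos: [443.5, -78.6, 138.9]
tool_rot: [-3.125, 0.011, -0.129]
force: [0.4, 0.4, -0.1]
width: 85.8
```

>>> {"name": "send_rows", "arguments": {"rows": [{"x": 0,"y": 0,"z": 0,"roll": 0,"claw": 0},{"x": 0,"y": 0,"z": 0,"roll": 0,"claw": 0},{"x": 0,"y": 0,"z": 0,"roll": 0,"claw": 0},{"x": 0,"y": 0,"z": 0,"roll": 0,"claw": 0}]}}

```text
clock: 21.23
eef_pos: [448.8, -80.2, 138.1]
tool_rot: [-3.129, 0.007, -0.127]
force: [0.7, 0.3, 0.2]
width: 85.5
```

```bash
python3 - <<'E'
from h import *
im,D=ctrl.get_image("side"); s=ctrl.read_state(); print(s["eef_pos"].round(1),s["tool_rot"],s["qpos"].round(2))
P=cloud("side",D)
Q=P[(np.hypot(P[...,0]-618,P[...,1]+115)<36)&(P[...,2]>20)&(P[...,2]<60)]; r=cv2.minEnclosingCircle(Q[:,:2].astype(np.float32)) ; print("ring",len(Q),np.median(Q[:,2]),r)
for k,(x,y) in dict(tall=(447,-79),short=(443,-184)).items():
  Q=P[(np.hypot(P[...,0]-x,P[...,1]-y)<40)&(P[...,2]>44)&(P[...,2]<70)]; print(k,len(Q),np.nanmean(Q,0))
E
```

```text
[448.4 -80.1 138. ] [-3.12861496  0.00702651 -0.12686554] [-0.34  0.64  0.71  2.15 -0.76  0.62 -0.79]
ring 216 24.491872457716624 ((618.4422607421875, -116.83756256103516), 33.303524017333984)
tall 185 [445.61132416 -75.28803913  56.89656863]
short 120 [ 442.99623979 -182.17899384   49.87354918]
```

Ring measured at the bay centre, with its top at 24.5 mm against 24 expected. Now the tall case.

>>> {"name": "send_rows", "arguments": {"rows": [{"x": -0.1,"y": 0.1,"z": -3,"roll": 0,"claw": 0},{"x": -0.1,"y": 0.1,"z": -5,"roll": 0,"claw": 0},{"x": -0.1,"y": 0.1,"z": -7.5,"roll": 0,"claw": 0},{"x": -0.1,"y": 0.1,"z": -9.5,"roll": 0,"claw": 0},{"x": -0.1,"y": 0.1,"z": -9.5,"roll": 0,"claw": 0}]}}

```text
clock: 21.7
eef_pos: [445.1, -78.4, 40.3]
tool_rot: [-3.127, 0.013, -0.128]
force: [-0.2, 0.6, 0.5]
width: 85.4
```

>>> {"name": "send_rows", "arguments": {"rows": [{"x": 0,"y": 0,"z": 0,"roll": 0,"claw": 0},{"x": 0,"y": 0,"z": 0,"roll": 0,"claw": 0},{"x": 0,"y": 0,"z": 0,"roll": 0,"claw": 0},{"x": 0,"y": 0,"z": 0,"roll": 0,"claw": 0.3},{"x": 0,"y": 0,"z": 0,"roll": 0,"claw": 0.4}]}}

```text
clock: 22.12
eef_pos: [447.1, -78.6, 43.9]
tool_rot: [-3.128, 0.006, -0.127]
force: [-0.4, -0.1, -0.2]
width: 63.9
```

>>> {"name": "send_rows", "arguments": {"rows": [{"x": 0,"y": 0,"z": 0,"roll": 0,"claw": 0.5},{"x": 0,"y": 0,"z": 0,"roll": 0,"claw": 0.6},{"x": 0,"y": 0,"z": 0,"roll": 0,"claw": 1},{"x": 0,"y": 0,"z": 0,"roll": 0,"claw": 1},{"x": 0,"y": 0,"z": 0,"roll": 0,"claw": 1}]}}

```text
clock: 22.53
eef_pos: [446.7, -78.7, 43.7]
tool_rot: [-3.128, 0.007, -0.127]
force: [-1.3, 0.5, 5.9]
width: 37.5
```

>>> {"name": "send_rows", "arguments": {"rows": [{"x": 0,"y": 0,"z": 0.5,"roll": 0,"claw": 1},{"x": 0,"y": 0,"z": 2,"roll": 0,"claw": 1},{"x": 0,"y": 0,"z": 5,"roll": 0,"claw": 1},{"x": 0,"y": 0,"z": 7,"roll": 0,"claw": 1},{"x": 0,"y": 0,"z": 8,"roll": 0,"claw": 1}]}}

```text
clock: 22.95
eef_pos: [447.0, -79.1, 125.3]
tool_rot: [-3.128, 0.005, -0.127]
force: [-0.3, -0.9, -1.2]
width: 37.6
```

>>> {"name": "send_rows", "arguments": {"rows": [{"x": 0,"y": 0,"z": 0,"roll": 0,"claw": 1},{"x": 0,"y": 0,"z": 0,"roll": 0,"claw": 1},{"x": 0,"y": 0,"z": 0,"roll": 0,"claw": 1}]}}

```text
clock: 23.2
eef_pos: [446.0, -78.3, 122.6]
tool_rot: [-3.128, 0.009, -0.127]
force: [1.2, 0.2, -1.5]
width: 37.7
```

```bash
python3 - <<'E'
from h import *
im,D=ctrl.get_image("side"); s=ctrl.read_state(); print(s["eef_pos"].round(1),s["tool_rot"])
a=im[120:260,290:430]; cv2.imwrite("pics/p8.png",cv2.resize(a,None,fx=4,fy=4,interpolation=3))
P=cloud("side",D); Q=P[(np.hypot(P[...,0]-447,P[...,1]+79)<45)&(P[...,2]>40)&(P[...,2]<180)]
for z in range(60,160,8):
  q=Q[(Q[:,2]>=z)&(Q[:,2]<z+8)]; print(z,len(q),np.round([q[:,0].min(),q[:,0].max(),q[:,1].min(),q[:,1].max()]) if len(q) else "")
E
```

```text
[445.9 -78.4 122.4] [-3.12772787  0.00924114 -0.12709724]
60 0 
68 0 
76 17 [430. 461. -85. -61.]
84 41 [430. 461. -86. -59.]
92 43 [430. 463. -84. -61.]
100 40 [431. 461. -85. -60.]
108 26 [430. 455. -98. -54.]
116 44 [ 428.  455. -102.  -49.]
124 59 [ 428.  455. -108.  -46.]
132 85 [ 430.  455. -103.  -45.]
140 77 [ 431.  455. -105.  -45.]
148 46 [ 428.  456. -109.  -46.]
156 49 [ 427.  452. -120.  -44.]
```

View pics/p8.png

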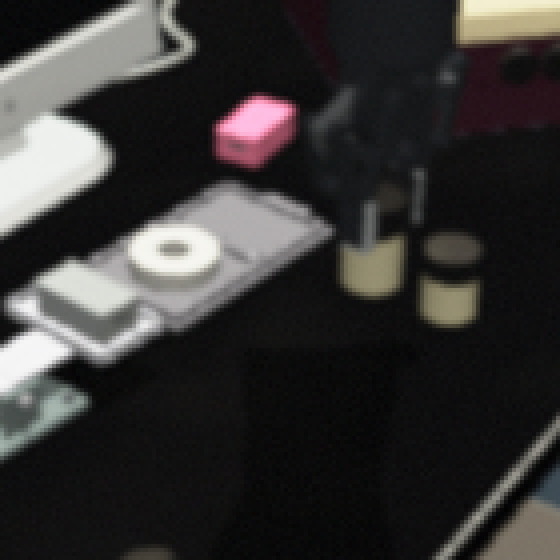

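The case is held upright (crop (370,250)) and the ring is in the bay (crop (175,255)).

>>> {"name": "send_rows", "arguments": {"rows": [{"x": 2,"y": -0.5,"z": 0,"roll": 0,"claw": 1},{"x": 5,"y": -2,"z": 0,"roll": 0,"claw": 1},{"x": 8.5,"y": -4,"z": 0,"roll": 0,"claw": 1},{"x": 12,"y": -6.5,"z": 0,"roll": 0,"claw": 1},{"x": 14.5,"y": -9,"z": 0,"roll": 0,"claw": 1}]}}

```text
clock: 23.67
eef_pos: [593.7, -168.3, 121.6]
tool_rot: [-3.127, 0.008, -0.125]
force: [0.6, 0.1, -0.6]
width: 37.5
```

>>> {"name": "send_rows", "arguments": {"rows": [{"x": 1.75,"y": -2.6,"z": 0,"roll": 0,"claw": 1},{"x": 1.75,"y": -2.6,"z": 0,"roll": 0,"claw": 1},{"x": 1.75,"y": -2.6,"z": -3,"roll": 0,"claw": 1},{"x": 1.75,"y": -2.6,"z": -5,"roll": 0,"claw": 1},{"x": 1.75,"y": -2.6,"z": -5,"roll": 0,"claw": 1}]}}

```text
clock: 24.08
eef_pos: [605.3, -192.9, 67.7]
tool_rot: [-3.125, 0.017, -0.128]
force: [-0.1, 0.2, -0.7]
width: 37.5
```

>>> {"name": "send_rows", "arguments": {"rows": [{"x": 0,"y": 0,"z": 0,"roll": 0,"claw": 1},{"x": 0,"y": 0,"z": 0,"roll": 0,"claw": 1},{"x": 0,"y": 0,"z": 0,"roll": 0,"claw": 1},{"x": 0,"y": 0,"z": 0,"roll": 0,"claw": 1}]}}

```text
clock: 24.42
eef_pos: [609.7, -195.0, 74.4]
tool_rot: [-3.128, 0.006, -0.127]
force: [0.2, -0.1, -1.3]
width: 37.3
```

```bash
python3 - <<'E'
from h import *
im,D=ctrl.get_image("side"); s=ctrl.read_state(); print(s["eef_pos"].round(1),s["tool_rot"],s["force"])
P=cloud("side",D); Q=P[(np.hypot(P[...,0]-609,P[...,1]+195)<45)&(P[...,2]>20)&(P[...,2]<100)]
for z in range(20,100,8):
  q=Q[(Q[:,2]>=z)&(Q[:,2]<z+8)]; print(z,len(q),np.round([q[:,0].min(),q[:,0].max(),q[:,1].min(),q[:,1].max()]) if len(q) else "")
E
```

```text
[ 609.6 -194.9   74.3] [-3.1282811   0.00573538 -0.12705   ] [-0.27436442 -0.82305374  0.37405904]
20 0 
28 17 [ 593.  624. -205. -179.]
36 28 [ 595.  624. -200. -176.]
44 29 [ 591.  624. -201. -176.]
52 35 [ 592.  623. -201. -176.]
60 19 [ 591.  617. -218. -172.]
68 39 [ 593.  619. -221. -166.]
76 47 [ 591.  620. -221. -161.]
84 71 [ 592.  621. -222. -161.]
92 59 [ 594.  620. -223. -163.]
```

>>> {"name": "send_rows", "arguments": {"rows": [{"x": 0,"y": 0,"z": -0.7,"roll": 0,"claw": 1},{"x": 0,"y": 0,"z": -1.4,"roll": 0,"claw": 1},{"x": 0,"y": 0,"z": -1.9,"roll": 0,"claw": 1},{"x": 0,"y": 0,"z": -2.1,"roll": 0,"claw": 1},{"x": 0,"y": 0,"z": -2.1,"roll": 0,"claw": 1}]}}

```text
clock: 24.88
eef_pos: [608.6, -194.3, 51.8]
tool_rot: [-3.127, 0.009, -0.127]
force: [0.0, 2.1, 3.2]
width: 37.3
```

>>> {"name": "send_rows", "arguments": {"rows": [{"x": 0,"y": 0,"z": 0,"roll": 0,"claw": 1},{"x": 0,"y": 0,"z": -0.05,"roll": 0,"claw": 1},{"x": 0,"y": 0,"z": -0.1,"roll": 0,"claw": 1},{"x": 0,"y": 0,"z": -0.1,"roll": 0,"claw": 1}]}}

```text
clock: 25.22
eef_pos: [608.7, -194.4, 51.8]
tool_rot: [-3.127, 0.008, -0.127]
force: [-2.1, 1.6, 7.9]
width: 37.6
```

>>> {"name": "send_rows", "arguments": {"rows": [{"x": 0,"y": 0,"z": 0.1,"roll": 0,"claw": 1},{"x": 0,"y": 0,"z": 0.1,"roll": 0,"claw": 0.5},{"x": 0,"y": 0,"z": 0.1,"roll": 0,"claw": 0.3},{"x": 0,"y": 0,"z": 0.1,"roll": 0,"claw": 0.2},{"x": 0,"y": 0,"z": 0.1,"roll": 0,"claw": 0.2}]}}

```text
clock: 25.63
eef_pos: [608.9, -194.7, 51.8]
tool_rot: [-3.128, 0.008, -0.127]
force: [-0.5, 0.5, 0.2]
width: 68.1
```

>>> {"name": "send_rows", "arguments": {"rows": [{"x": 0,"y": 0,"z": 0.1,"roll": 0,"claw": 0.1},{"x": 0,"y": 0,"z": 2,"roll": 0,"claw": 0.1},{"x": 0,"y": 0,"z": 5,"roll": 0,"claw": 0},{"x": 0,"y": 0,"z": 9,"roll": 0,"claw": 0},{"x": 0,"y": 0,"z": 13,"roll": 0,"claw": 0}]}}

```text
clock: 26.05
eef_pos: [608.2, -194.5, 182.7]
tool_rot: [-3.128, 0.01, -0.128]
force: [0.1, 0.0, 0.2]
width: 85.4
```

>>> {"name": "send_rows", "arguments": {"rows": [{"x": -4,"y": 0,"z": 2,"roll": 0,"claw": 0},{"x": -8,"y": 0,"z": 4,"roll": 0,"claw": 0},{"x": -12,"y": -2,"z": 4,"roll": 0,"claw": 0},{"x": -15,"y": -5,"z": 4,"roll": 0,"claw": 0},{"x": -17,"y": -8,"z": 4,"roll": 0,"claw": 0}]}}

```text
clock: 26.47
eef_pos: [438.4, -271.1, 222.6]
tool_rot: [-3.126, 0.008, -0.125]
force: [0.6, -0.9, -0.8]
width: 85.2
```

>>> {"name": "send_rows", "arguments": {"rows": [{"x": -4,"y": -4,"z": 0,"roll": 0,"claw": 0},{"x": -4,"y": -8,"z": 0,"roll": 0,"claw": 0},{"x": -4,"y": -12,"z": 0,"roll": 0,"claw": 0},{"x": -4,"y": -12,"z": 0,"roll": 0,"claw": 0},{"x": -4,"y": -12,"z": 0,"roll": 0,"claw": 0}]}}

```text
clock: 26.88
eef_pos: [398.8, -396.8, 222.6]
tool_rot: [-3.131, 0.007, -0.133]
force: [0.2, -0.1, 0.0]
width: 85.4
```

```bash
python3 - <<'E'
from h import *
s=ctrl.read_state(); print(s["clock"],s["eef_pos"].round(1))
it,Dt=ctrl.get_image("top"); im,Ds=ctrl.get_image("side")
cv2.imwrite("pics/f.png",np.vstack([cv2.resize(it[130:270,220:420],(800,560))[:300],cv2.resize(im[140:260,240:440],(500,300))[:, :].repeat(1,0) if 0 else cv2.copyMakeBorder(cv2.resize(im[140:260,240:440],(500,300)),0,0,0,300,0)]))
for n,D in(("top",Dt),("side",Ds)):
  P=cloud(n,D)
  for k,(x,y,r,lo,hi) in dict(blkL=(629.5,162.5,42,58,72),blkR=(605.5,4.6,42,58,72),ring=(618.6,-115,38,20,32),tall=(609,-195,30,63,76),short=(443,-184,32,45,60)).items():
    Q=P[(np.hypot(P[...,0]-x,P[...,1]-y)<r)&(P[...,2]>lo)&(P[...,2]<hi)]
    if len(Q)>5: rr=cv2.minAreaRect(Q[:,:2].astype(np.float32)); print(n,k,len(Q),"z",round(np.median(Q[:,2]),1),"mean",Q.mean(0)[:2].round(1),"rect",np.round(rr[0],1),np.round(rr[1],1),round(rr[2],1))
    else: print(n,k,len(Q))
E
```

```text
26.8833 [ 398.8 -396.8  222.6]
top blkL 333 z 63.3 mean [627.3 161. ] rect [627.5 161.2] [34.7 59.7] 80.8
top blkR 329 z 61.7 mean [602.2   5.2] rect [602.6   5.2] [33.9 59.9] 82.0
top ring 378 z 23.7 mean [ 618.6 -115.1] rect [ 618.4 -115.1] [58.9 59.2] 89.5
top tall 194 z 67.9 mean [ 609.1 -195.2] rect [ 608.9 -195.4] [36.3 37.1] 45.8
top short 200 z 49.9 mean [ 442.5 -184.1] rect [ 442.8 -184.3] [37.1 37. ] 0.5
side blkL 287 z 63.9 mean [628.8 162.1] rect [631.  160.1] [36.4 64.6] 83.4
side blkR 210 z 62.6 mean [604.2   5.7] rect [605.    4.3] [37.8 62.6] 80.1
side ring 214 z 24.5 mean [ 618.9 -114.2] rect [ 620.1 -116.1] [60.6 61.4] 81.6
side tall 97 z 68.5 mean [ 609.1 -193.8] rect [ 609.3 -195.1] [36.7 38.3] 1.7
side short 111 z 50.6 mean [ 443.6 -182.8] rect [ 444.5 -185.9] [38.7 37.1] 1.1
```

View pics/f.png

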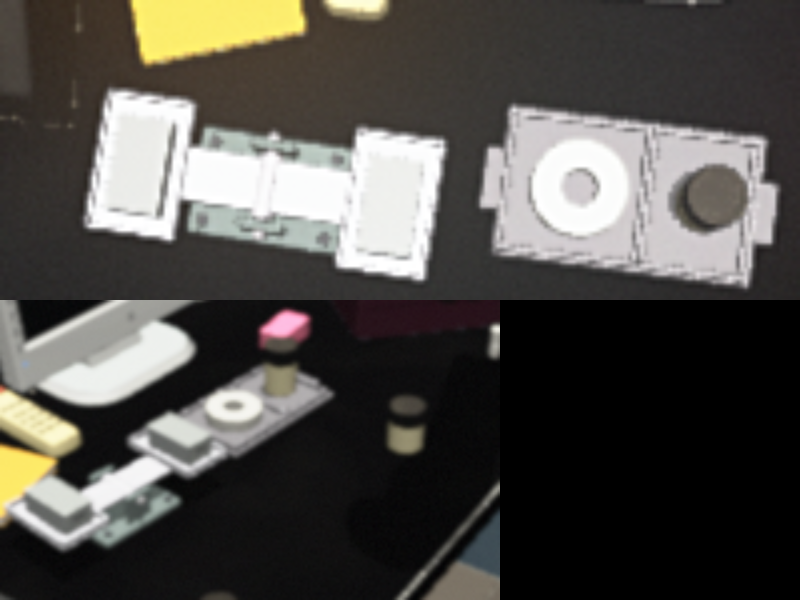

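Everything is in place: both blocks are inside their rims and level, the ring is centred, the tall case is upright in the narrow bay, and the short case hasn't moved. Handing in.

>>> {"name": "send_rows", "arguments": {"rows": [{"x": 0,"y": 0,"z": 0,"roll": 0,"claw": 0},{"x": 0,"y": 0,"z": 0,"roll": 0,"claw": 0},{"x": 0,"y": 0,"z": 0,"roll": 0,"claw": 0}]}}

```text
clock: 27.23
eef_pos: [401.2, -391.1, 222.0]
tool_rot: [-3.127, 0.008, -0.125]
force: [-0.3, 0.2, -0.1]
width: 85.6
```

```bash
python3 -c "
from cell import ctrl
print(ctrl.finish_job())"
```

```text
the job is handed in; nothing more can be done
None
```

Both kits are made up and the job was handed in at about 27 s; the hand-in gives no verdict.

Checks in the last pictures, from both cameras:
- **Blocks:** each lies flat inside its pan rim, within about 4 mm of the pan centre. Their tops differ by about 1.5 mm, so the tilt is roughly 0.01 rad.
- **Ring:** flat in the wide bay, within about 2 mm of the centre, top at 24 mm as expected.
- **Tall case:** upright on the narrow bay's floor, within about 1 mm of the point I aimed for (±3 mm on the bay centre itself), top at 68 mm as expected.
- **Short case:** within about 1 mm of where it started.
- **Gripper:** open, and well clear of everything.

**What went off plan:**
- The arm could not go low enough at the second block, so it was gripped by only its top few millimetres. It held and was placed correctly.
- The tool kept a tilt of about 0.015 rad from then on, with no visible effect on the ring or the case.
- The first move call was refused for a missing claw value and moved nothing.
- I viewed 12 pictures.

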